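Run the UV tool-cleaning box

TASK

The UV lamp of the cleaning box was left on: first slide the orange switch over to its red-dot end to turn it off. Then lay the dust brush, tweezers, marker and pen - whichever of them lie within arm's reach on the open bench just right of the box (the far right end of the bench does not count) - into the box's tray, lower the lid gently until it is fully closed, slide the blue switch to its green-dot end to lock the lid, and last slide the orange switch back to its green-dot end to start the lamp. Leave the lid lock alone until the lid is closed, and do not knock over or shove the other things on the bench.

Things in the scene. Friction and masses are not known exactly. Their poses are not given: they have to be found in the camera images.
- uv_box: the white UV cleaning box, fixed to the bench, 214 mm deep (x), 242 mm wide (y); origin on the bench under the centre of its tray; x away from the robot (roughly), y left, z up. Tray: outside x -81..+81 mm, y -121..+121 mm, walls 6 mm thick, rim at z 55 mm, inside 150 x 230 mm, floor at z 8 mm. In front of it (x -133..-81 mm) the switch deck, top at z 45 mm, with two slots side by side
- power_slot (a point): centre of the floor of the left slot (orange lamp switch), at box x -107, y +58, z 38 mm, axes as the box. The slot is 34 mm wide (x), 100 mm long (y), 7 mm deep; on the deck's front edge a green dot marks its left (+y) end, a red dot its right (-y) end
- lock_slot (a point): the same of the right slot (blue lid-lock switch), at box x -107, y -58, z 38 mm; also green dot left, red dot right
- tray_floor (a point): centre of the inside floor of the tray, axes as the box
- lid (a joint): angle of the lid, 0 = closed, 1.57 = upright; open at 1.55 to 1.7 at the start. Plate with amber window, 162 mm from hinge line to free edge, 242 mm wide, 10 mm thick, 0.25 kg. Its stiff hinge (0.5 N m) holds it at any angle, so it must be pushed all the way down (2 to 5 N at the free edge); when open, push it forward with a finger behind its free edge
- lid_edge (a point): middle of the lid's free edge, on its outer (upper when closed) face; moves with the lid; z is the outward normal of the lid's outer face, x points from the free edge to the hinge
- lid_hinge (a point): middle of the hinge line, along the far rim of the tray (box x +81, z 55 mm), axes as the box
- power (a joint): position of the orange lamp switch in m: 0 = off (red-dot end, right), 0.016 = on (green-dot end, left). Stays where it is left; slides with about 1.5 N
- power_cap (a point): centre of the top of the orange switch cap, axes as the box. The cap is 24 mm (x) by 12 mm (y) and 5.5 mm high, its top 1.5 mm below the deck; it slides 16 mm along y, about the middle of its slot, so that at either end of its travel 36 mm of free slot lie behind it for a fingertip
- lock (a joint): position of the blue lid-lock switch in m: 0 = unlocked (red-dot end, right), 0.016 = locked (green-dot end, left). Stays where it is left; slides with about 1.5 N; it starts unlocked
- lock_cap (a point): centre of the top of the blue switch cap, axes as the box; same cap and slot as the orange one
- dust_brush_mid (a point): flat cleaning brush with wooden handle, 197 long, 12 mm thick: bristle head 36 mm wide (y -99 to -32 mm), handle 18 mm wide round the centre; lying flat on the bench at the start, possibly absent (then None). The point is its centre, half-way up; the frame's y runs along its length, z up
- tweezers_mid (a point): steel tweezers, 126 long, 18 wide, 9 mm thick; lying flat on the bench at the start, possibly absent (then None). The point is its centre, half-way up; the frame's y runs along its length, z up
- marker_mid (a point): blue and white felt marker, round, 140 mm long, 17 mm diameter; lying flat on the bench at the start, possibly absent (then None). The point is its centre, half-way up; the frame's y runs along its length, z up
- pen_mid (a point): black ball pen, round, 138 mm long, 10 mm diameter; lying flat on the bench at the start, possibly absent (then None). The point is its centre, half-way up; the frame's y runs along its length, z up
- dust_brush: the brush (origin at the underside)
- tweezers: the tweezers (origin at the underside)
- marker: the marker (origin at the underside)
- pen: the pen (origin at the underside)
- timer: bystander: white bench timer, 44x68x55 mm, loose; origin at the centre of its underside
- vial_f: bystander: glass vial with black cap, 32 mm diameter, 66 mm high, loose; origin at the centre of its underside
Mind the look-alikes: they are no part of the job. Several things look just like the pen: the one meant starts nearest to the robot's base.

How it is judged:
On the way, in this order (a step that is already met when the one before it is completed fails the run):
1. the lamp is switched off, with the lid still open (value of joint power below 0.003 m and value of joint lid above 1 rad), for 0.2 s.
2. every tool that is present lies in the tray, lamp off, lid still open and unlocked (all of step 1 and x of dust_brush_mid in the frame of uv_box between -0.075 and 0.075 m and y of dust_brush_mid in the frame of uv_box between -0.115 and 0.115 m and z of dust_brush_mid in the frame of uv_box between 0.005 and 0.045 m and x of tweezers_mid in the frame of uv_box between -0.075 and 0.075 m and y of tweezers_mid in the frame of uv_box between -0.115 and 0.115 m and z of tweezers_mid in the frame of uv_box between 0.005 and 0.045 m and x of marker_mid in the frame of uv_box between -0.075 and 0.075 m and y of marker_mid in the frame of uv_box between -0.115 and 0.115 m and z of marker_mid in the frame of uv_box between 0.005 and 0.045 m and x of pen_mid in the frame of uv_box between -0.075 and 0.075 m and y of pen_mid in the frame of uv_box between -0.115 and 0.115 m and z of pen_mid in the frame of uv_box between 0.005 and 0.045 m and linear speed of each of dust_brush, tweezers, marker, pen below 0.03 m/s and value of joint lock below 0.008 m), for 0.2 s.
3. the lid is closed over the tools, lamp off, lock not yet slid (x of dust_brush_mid in the frame of uv_box between -0.075 and 0.075 m and y of dust_brush_mid in the frame of uv_box between -0.115 and 0.115 m and z of dust_brush_mid in the frame of uv_box between 0.005 and 0.045 m and x of tweezers_mid in the frame of uv_box between -0.075 and 0.075 m and y of tweezers_mid in the frame of uv_box between -0.115 and 0.115 m and z of tweezers_mid in the frame of uv_box between 0.005 and 0.045 m and x of marker_mid in the frame of uv_box between -0.075 and 0.075 m and y of marker_mid in the frame of uv_box between -0.115 and 0.115 m and z of marker_mid in the frame of uv_box between 0.005 and 0.045 m and x of pen_mid in the frame of uv_box between -0.075 and 0.075 m and y of pen_mid in the frame of uv_box between -0.115 and 0.115 m and z of pen_mid in the frame of uv_box between 0.005 and 0.045 m and value of joint power below 0.003 m and value of joint lid below 0.04 rad and value of joint lock below 0.008 m), for 0.2 s.
4. the lid is locked, lamp still off (value of joint power below 0.003 m and value of joint lid below 0.04 rad and value of joint lock above 0.013 m), for 0.2 s.
5. the lamp is switched on (value of joint each of power, lock above 0.013 m and value of joint lid below 0.04 rad), for 0.2 s.
At the end, for the whole second after the job is handed in: every tool that is present lies in the tray (centre within its walls and below the rim) and at rest, the lid is closed (within 0.04 rad), the blue switch is locked and the orange one on (each within 3 mm of its green-dot end) (all of step 5 and x of dust_brush_mid in the frame of uv_box between -0.075 and 0.075 m and y of dust_brush_mid in the frame of uv_box between -0.115 and 0.115 m and z of dust_brush_mid in the frame of uv_box between 0.005 and 0.045 m and x of tweezers_mid in the frame of uv_box between -0.075 and 0.075 m and y of tweezers_mid in the frame of uv_box between -0.115 and 0.115 m and z of tweezers_mid in the frame of uv_box between 0.005 and 0.045 m and x of marker_mid in the frame of uv_box between -0.075 and 0.075 m and y of marker_mid in the frame of uv_box between -0.115 and 0.115 m and z of marker_mid in the frame of uv_box between 0.005 and 0.045 m and x of pen_mid in the frame of uv_box between -0.075 and 0.075 m and y of pen_mid in the frame of uv_box between -0.115 and 0.115 m and z of pen_mid in the frame of uv_box between 0.005 and 0.045 m and linear speed of each of dust_brush, tweezers, marker, pen below 0.03 m/s); the robot touches nothing.
It fails at once if the lid is slammed (closing faster than 2 rad/s in its last 0.3 rad) (value of joint lid below 0.3 rad and velocity of joint lid below -2 rad/s).
It fails at once if the lock is slid home while the lid is open (value of joint lock above 0.013 m and value of joint lid above 0.1 rad).
It fails at once if the timer or the vial is knocked over or shoved by more than 4 cm (angle between any of timer, vial_f's own z axis and vertical above 0.6 rad or distance of any of timer, vial_f from where it was at the start of the episode above 0.04 m).
Of dust_brush, tweezers, marker, pen only 2 to 4 are there at a start; the rules pass over those that are not, and their reading is None.
At some moment in a run one of dust_brush, tweezers, marker, pen may be knocked a few centimetres aside while the robot is not near it.
Once in a run the grip may slacken for a moment while it holds something.
It also fails if it takes over 210 s, if anything falls off the work surface, if the arm or the gripper's body presses on something with over 40 N, if the wrist force passes 120 N, or if a joint passes its speed limit or range.

ROBOT

A 6-joint arm with a two-finger parallel gripper is mounted at the origin on a cart in front of the work surface, level with it; the furniture and walls round the work are solid. World frame = base frame: x ahead of the robot, y to its left, z up, the work surface at z = 0. Lengths are in m, angles in rad, forces in N, time in s.
With the tool pointing down it reaches from about 0.25 to 0.725 m from the base axis. Payload 4 kg.
Tool frame: the origin (TCP) lies at the very end of the fingers, on their centre line; the grasp point (between the pads) lies 19 mm behind it; x points along the fingers, z is the direction in which the jaws open and shut, and the axes are right-handed (so a half turn about x gives the same grasp; the last joint's range is limited). The gripper opens to 85 mm and grips with 20 to 120 N. Pads are 22 mm wide; open, the fingers measure 114 mm over their backs; the gripper's body (76 mm by 85 mm) begins 54 mm behind the grasp point. The pads swing forward as they close: fully open they stand 13 mm farther back than shut.
Start: joints at [1.285, 0.241, 0.005, 1.335, 0, 1.571], TCP at [0.141, 0.48, 0.231] pointing down, gripper open.
Joint ranges: [-2.72, 2.72], [-1.05, 1.87], [-1.09, 1.28], [-1.99, 2.15], [-1.42, 1.44], [-3.14, 3.14]. Speed limits (rad/s): [2.79, 2.79, 3.14, 3.14, 3.14, 3.14].

INTERFACE

Orientations are given as a unit quaternion [x, y, z, w].
In Python, from workcell import bot gives the robot as it stands.
- The arm moves only by the tool step_arm, never from a script. Its argument "series" is a list of rows, each an object of numbers: "x", "y", "z": the shift along the world's x, y, z in cm; "twist": the turn about the world's z in degrees; "jaw": the finger opening in cm, from 0 to 8.54. In form: [{"x": .., "y": .., "z": .., "twist": .., "jaw": ..}, ...]. A call has 1 to 10 rows; each row is the pose to reach, as a shift and turn from the pose measured when the call began; what a row does not reach only later rows make up. A row lasts 1/12 s, in which the tool goes at most 41.7 mm and 7.16 degrees, less where a joint would pass 70% of its speed; a pose out of reach is approached as far as the arm can. A call with a gripper value outside its range is refused whole. The fingers move at their own pace and stop on an object; the grip force is fixed at half the most. Time passes only in rows, so rows that repeat a pose let the fingers close. It gives the time, the measured TCP pose, the force and the opening at its end, in the units of the state.
- bot.get_obs(): the state, without advancing time (a new reading comes with each control period).
- bot.camera(name): name is "side" or "top" or "wrist"; returns (picture, depth): 400x640x3 uint8, red, green, blue; 400x640 float32, m along the optical axis (not along the pixel's ray), 0 where there is no reading.
- bot.camera_info(name): a dict with "camera_matrix" (3x3 intrinsics, pixels), "R" (3x3) and "t" (3): a world point X has camera coordinates R X + t; the wrist camera has in their place "mount" (4x4, takes a point from camera to tool coordinates, whose origin is the TCP and whose axes are the tool frame's). Camera axes: x right, y down, z forward; pixel columns grow to the right and rows downward; lengths in m; the calibration is good to about 2 mm. A picture is of the moment at which its call begins: read the wrist's pose just before it. camera_info takes no time and is no camera call.
- bot.job_done(): hands the job in, once; it reports no verdict.
The state is a dict: "clock": time; "joint_pos": joint angles; "joint_vel": joint speeds; "tau": joint torques, N m; "eef_pos": TCP position; "tool_rot": TCP orientation; "ft_force": force on the tool from outside, world axes, zero at the start; "ft_torque": the same for the moment, N m; "grip_width": finger opening in m.
Only numpy, scipy, OpenCV 4.12 (cv2) and the standard library are available. Lean on these libraries where they do the work, as an engineer would, in place of code of your own. Each camera call takes 0.05 s, during which the arm holds its last target.

## Working session

There is one attempt and no reset: what is moved stays moved. The work goes in short steps, Python scripts to look and compute and a tool call to move; the robot and the scene stay as the last step left them, time stands still between calls to the robot, and variables do not carry over. Pictures are saved under pics/ and viewed, and the job is handed in when it is done.

Besides the shell and the picture viewer there is one more tool, called after "Call:" as a command line: name --argument value ..., lists and objects as JSON in quotes. step_arm: Moves the arm, as the interface text tells. Its arguments: {"type":"object","properties":{"series":{"type":"array","items":{"type":"object","properties":{"x":{"type":"number"},"y":{"type":"number"},"z":{"type":"number"},"twist":{"type":"number"},"jaw":{"type":"number"}}}}},"required":["series"]}

```bash
ls; mkdir -p pics; cat > h.py <<'E'
import numpy as np, cv2
from workcell import bot
def snap(name,fn):
    o=bot.get_obs(); p,d=bot.camera(name)
    cv2.imwrite(f'pics/{fn}.png',p[:,:,::-1]); np.savez(f'pics/{fn}.npz',p=p,d=d,e=o['eef_pos'],q=o['tool_rot'])
    return p,d
def world(name,fn,u,v,z=None):
    """pixel->world using depth, or plane z"""
    from scipy.spatial.transform import Rotation as Ro
    f=np.load(f'pics/{fn}.npz'); ci=bot.camera_info(name); K=np.array(ci['camera_matrix'])
    ray=np.linalg.inv(K)@np.array([u,v,1.])
    if name=='wrist':
        M=np.array(ci['mount']); Rt=Ro.from_quat(f['q']).as_matrix()
        Rw=Rt@M[:3,:3]; c=Rt@M[:3,3]+f['e']
    else:
        R=np.array(ci['R']); Rw=R.T; c=-R.T@np.array(ci['t'])
    r=Rw@ray
    if z is None: s=f['d'][int(round(v)),int(round(u))]
    else: s=(z-c[2])/r[2]
    return c+s*r
def crop(fn,x0,y0,x1,y1,k,out):
    p=cv2.imread(f'pics/{fn}.png')[y0:y1,x0:x1]
    cv2.imwrite(f'pics/{out}.png',cv2.resize(p,None,fx=k,fy=k,interpolation=cv2.INTER_CUBIC))
E
python3 - <<'E'
from h import *
np.set_printoptions(precision=4,suppress=True)
print(bot.get_obs())
for n in ['side','top','wrist']:
    snap(n,n+'0'); print(n,bot.camera_info(n))
E
```

```text
pics
{'clock': 0.0, 'joint_pos': array([ 1.285 ,  0.2414,  0.0037,  1.3352, -0.    ,  1.5708]), 'joint_vel': array([-0.0004,  0.    , -0.0004,  0.    ,  0.001 , -0.0016]), 'tau': array([ -0.0012, -37.2319,  25.2407,   0.017 ,  -0.0001,   0.    ]), 'eef_pos': array([0.1408, 0.4791, 0.2304]), 'tool_rot': array([-0.4241,  0.5667,  0.4232,  0.5655]), 'ft_force': array([-0.6988, -0.3651,  0.533 ]), 'ft_torque': array([-0.0243, -0.0152,  0.0118]), 'grip_width': 0.08518887787096309}
side {'camera_matrix': array([[438.0744,   0.    , 320.1793],
       [  0.    , 438.0744, 197.9691],
       [  0.    ,   0.    ,   1.    ]]), 'R': array([[ 0.9608, -0.2765,  0.0193],
       [-0.1621, -0.6169, -0.7701],
       [ 0.2248,  0.7369, -0.6376]]), 't': array([-0.6361, -0.0549,  1.5197])}
top {'camera_matrix': array([[416.259 ,   0.    , 327.3394],
       [  0.    , 416.259 , 199.4976],
       [  0.    ,   0.    ,   1.    ]]), 'R': array([[ 0.0078, -1.    , -0.003 ],
       [-0.9971, -0.0075, -0.0753],
       [ 0.0752,  0.0035, -0.9972]]), 't': array([-0.3202,  0.5636,  1.3479])}
wrist {'camera_matrix': array([[277.0677,   0.    , 323.022 ],
       [  0.    , 277.0677, 199.431 ],
       [  0.    ,   0.    ,   1.    ]]), 'mount': array([[ 0.0022, -0.323 ,  0.9464, -0.1412],
       [-0.001 , -0.9464, -0.323 ,  0.0836],
       [ 1.    , -0.0002, -0.0024, -0.0002],
       [ 0.    ,  0.    ,  0.    ,  1.    ]])}
```

View pics/top0.png

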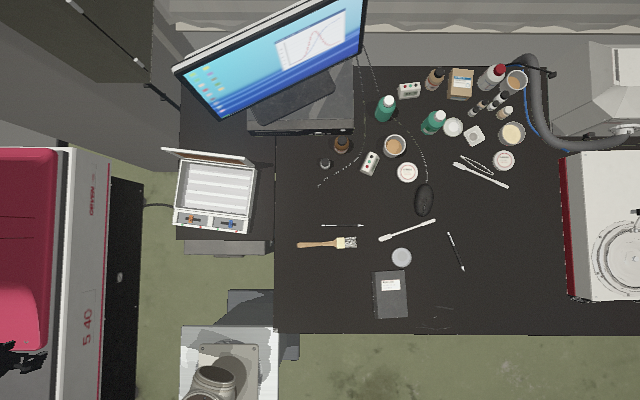

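View pics/side0.png

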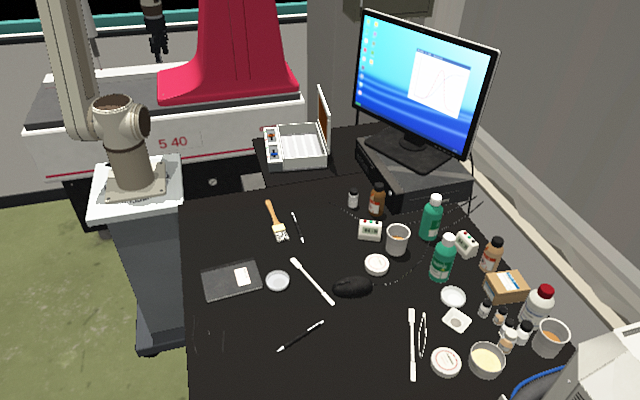

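View pics/wrist0.png

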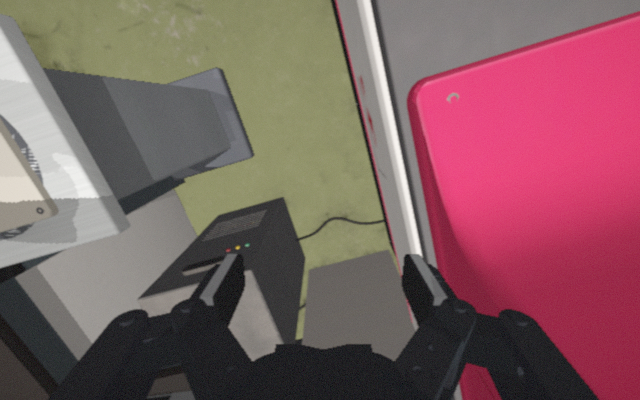

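```bash
python3 - <<'E'
from h import *
np.set_printoptions(precision=4,suppress=True)
crop('top0',270,200,500,300,3.4,'c1')
crop('top0',290,120,550,220,3,'c2')
crop('top0',155,140,275,245,6,'c3')
crop('side0',245,75,345,180,6,'c4')
for n,u,v in [('brushL',297,243),('brushR',357,243),('penA l',322,225),('penA r',363,226),('penB t',448,233),('penB b',464,271),('tw',475,163),('timer',370,163),('vial',325,163),('boxFL',175,230),('boxFR',249,233),('swab',407,230)]:
    print(n,world('top','top0',u,v))
E
```

```text
brushL [ 0.4227 -0.2172  0.0109]
brushR [ 0.4239 -0.4152 -0.0017]
penA l [ 0.4824 -0.2988  0.0054]
penA r [ 0.4803 -0.4351 -0.0019]
penB t [ 0.4593 -0.7142  0.0084]
penB b [ 0.3347 -0.7685 -0.003 ]
tw [ 0.6951 -0.8123 -0.0051]
timer [ 0.6827 -0.4527  0.0546]
vial [ 0.6789 -0.3077  0.0709]
boxFL [ 0.4616  0.4866 -0.806 ]
boxFR [ 0.4541 -0.0561 -0.0025]
swab [ 0.4681 -0.5797  0.0065]
```

View pics/c1.png

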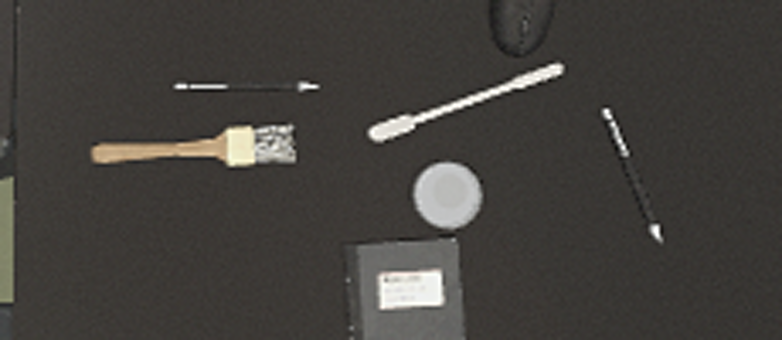

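View pics/c2.png

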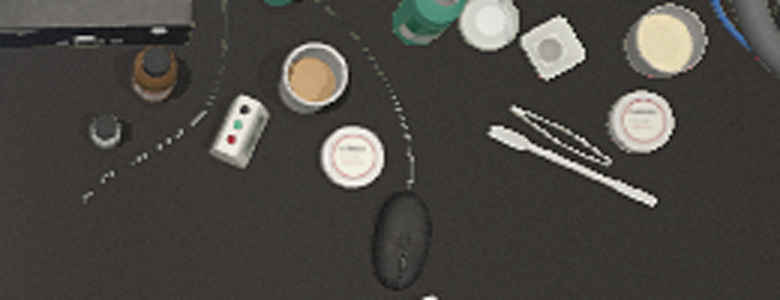

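View pics/c3.png

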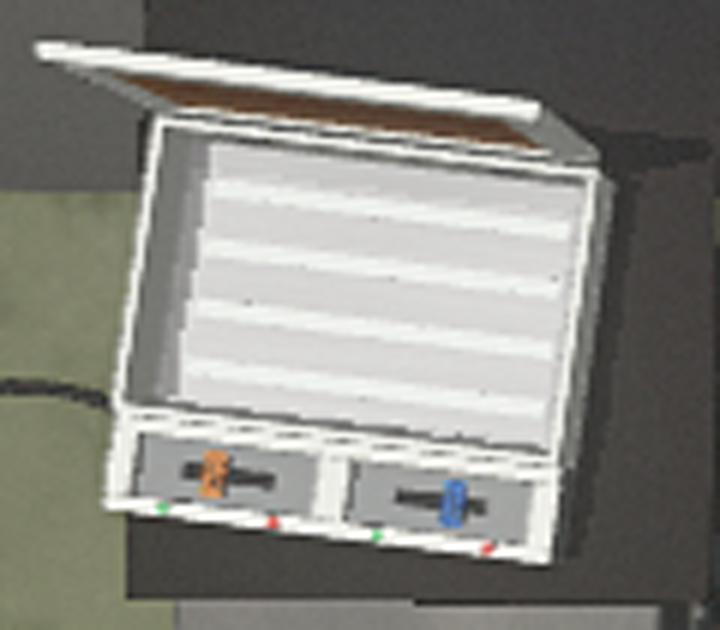

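View pics/c4.png

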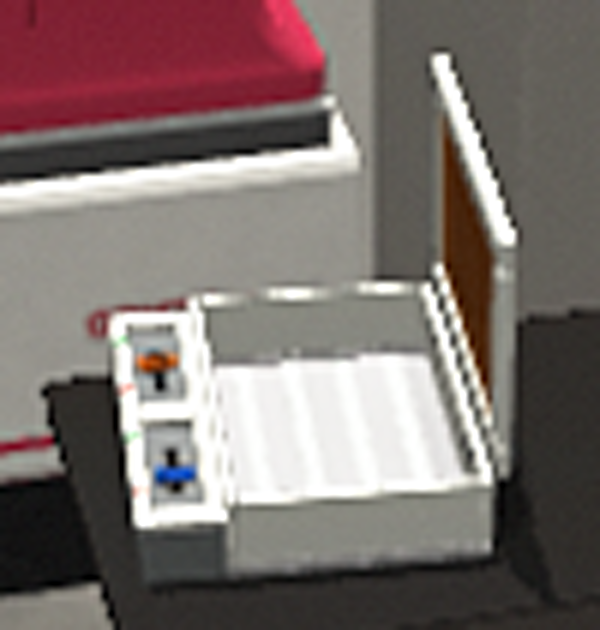

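```bash
python3 - <<'E'
from h import *
np.set_printoptions(precision=4,suppress=True)
crop('top0',375,275,495,335,6,'c5')
from scipy.optimize import least_squares
pts=[((105,508),(-.133,.121),.045),((550,562),(-.133,-.121),.045),((155,115),(.081,.121),.055),((603,172),(.081,-.121),.055)]
W=[];B=[]
for (a,b),bx,z in pts:
    w=world('top','top0',155+a/6-.4,140+b/6-.4,z); print(bx,w); W.append(w[:2]);B.append(bx)
W=np.array(W);B=np.array(B)
f=lambda p:(B@np.array([[np.cos(p[2]),np.sin(p[2])],[-np.sin(p[2]),np.cos(p[2])]])+p[:2]-W).ravel()
r=least_squares(f,[.5,.1,0]);print(r.x,r.fun)
for a,b in [(215,473),(455,503)]: print(world('top','top0',155+a/6-.4,140+b/6-.4,.0435))
E
```

```text
(-0.133, 0.121) [0.4805 0.1831 0.045 ]
(-0.133, -0.121) [ 0.4535 -0.0564  0.045 ]
(0.081, 0.121) [0.6919 0.1599 0.055 ]
(0.081, -0.121) [ 0.6627 -0.0822  0.055 ]
[ 0.598   0.0481 -0.116 ] [-0.0006  0.0006 -0.0016 -0.0003  0.0005 -0.001   0.0017  0.0007]
[0.4998 0.1251 0.0435]
[ 0.4847 -0.0044  0.0435]
```

View pics/c5.png

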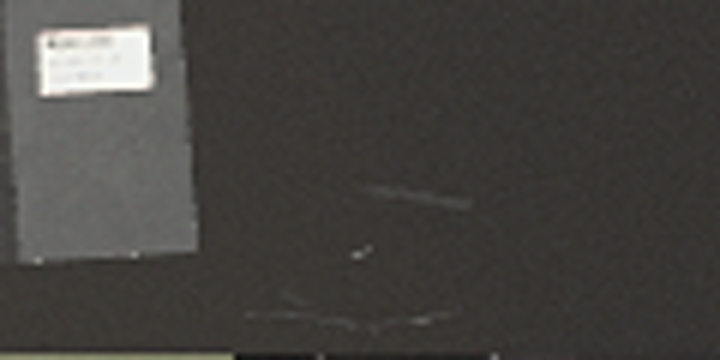

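```bash
cat >> h.py <<'E'
C=np.array([.598,.0481]); YAW=-.116
def b2w(x,y):
    c,s=np.cos(YAW),np.sin(YAW); return C+np.array([c*x-s*y,s*x+c*y])
def w2b(p):
    c,s=np.cos(YAW),np.sin(YAW); d=np.array(p)[:2]-C; return np.array([c*d[0]+s*d[1],-s*d[0]+c*d[1]])
def jawdeg(o=None):
    from scipy.spatial.transform import Rotation as Ro
    o=o or bot.get_obs(); z=Ro.from_quat(o['tool_rot']).as_matrix()[:,2]; return np.degrees(np.arctan2(z[1],z[0]))
def st(tx=None,ty=None,tz=None,jd=None):
    o=bot.get_obs(); e=o['eef_pos']; print('t',round(o['clock'],2),'tcp cm',(e*100).round(2),'jaw dir',round(jawdeg(o),1),'w',round(o['grip_width']*100,2),'F',np.round(o['ft_force'],1),'j6',round(o['joint_pos'][5],2))
    if tx is not None: print('delta cm',np.round((np.array([tx,ty,tz])-e)*100,2), 'twist', None if jd is None else round((jd-jawdeg(o)+90)%180-90,1))
E
python3 - <<'E'
from h import *
t=b2w(-.107,.066);print(t); st(*t,.20,90-6.65)
E
```

```text
[0.49935793 0.12604063]
t 0.15 tcp cm [14.08 47.93 23.06] jaw dir 73.6 w 8.52 F [-0.   0.3  0.2] j6 1.57
delta cm [ 35.85 -35.32  -3.06] twist 9.7
```

Call:
step_arm --series '[{"x": 18, "y": -17.7, "z": -1.5, "twist": 5, "jaw": 3}, {"x": 18, "y": -17.7, "z": -1.5, "twist": 5, "jaw": 3}, {"x": 35.9, "y": -35.3, "z": -3, "twist": 9.7, "jaw": 3}, {"x": 35.9, "y": -35.3, "z": -3, "twist": 9.7, "jaw": 3}, {"x": 35.9, "y": -35.3, "z": -3, "twist": 9.7, "jaw": 3}, {"x": 35.9, "y": -35.3, "z": -3, "twist": 9.7, "jaw": 3}, {"x": 35.9, "y": -35.3, "z": -3, "twist": 9.7, "jaw": 3}, {"x": 35.9, "y": -35.3, "z": -3, "twist": 9.7, "jaw": 3}, {"x": 35.9, "y": -35.3, "z": -3, "twist": 9.7, "jaw": 3}, {"x": 35.9, "y": -35.3, "z": -3, "twist": 9.7, "jaw": 3}]'

```text
clock: 0.98
eef_pos: [0.4382, 0.186, 0.2057]
tool_rot: [-0.47, 0.529, 0.47, 0.528]
ft_force: [0.5, 0.3, -0.3]
grip_width: 0.0302
```

```bash
python3 - <<'E'
from h import *
t=b2w(-.107,.066); st(*t,.20,90-6.65)
E
```

```text
t 0.98 tcp cm [43.82 18.6  20.57] jaw dir 83.3 w 3.02 F [ 0.5  0.3 -0.3] j6 0.52
delta cm [ 6.11 -6.   -0.57] twist 0.0
```

Call:
step_arm --series '[{"x": 6.1, "y": -6.0, "z": -4, "jaw": 3}, {"x": 6.1, "y": -6.0, "z": -6, "jaw": 3}, {"x": 6.1, "y": -6.0, "z": -6, "jaw": 3}, {"x": 6.1, "y": -6.0, "z": -6, "jaw": 3}, {"x": 6.1, "y": -6.0, "z": -6, "jaw": 3}, {"x": 6.1, "y": -6.0, "z": -6, "jaw": 3}]'

```text
$.series[0]: bad value
```

```bash
python3 - <<'E'
from h import *
t=b2w(-.107,.066); st(*t,.10,90-6.65)
snap('wrist','w1'); snap('side','s1'); crop('side_x' if 0 else 's1',225,60,345,180,5,'s1c')
E
```

```text
t 0.98 tcp cm [43.82 18.6  20.57] jaw dir 83.3 w 3.02 F [ 0.5  0.3 -0.3] j6 0.52
delta cm [  6.11  -6.   -10.57] twist 0.0
```

View pics/w1.png

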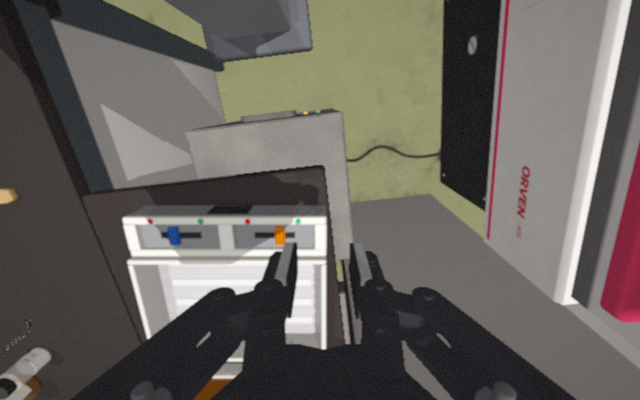

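View pics/s1c.png

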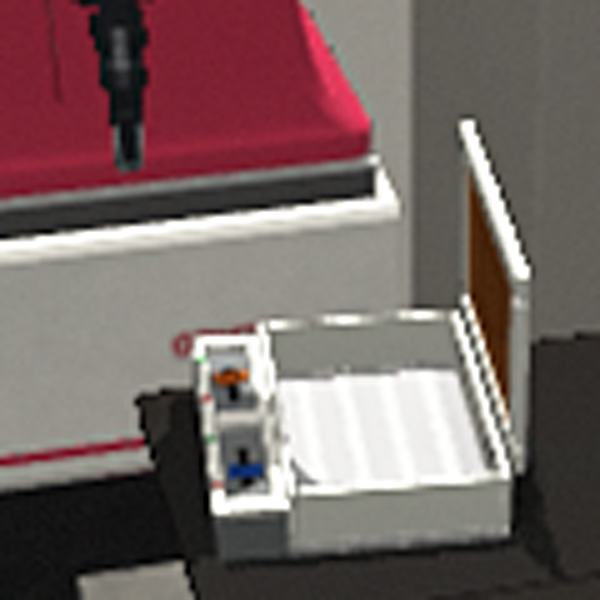

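Call:
step_arm --series '[{"x": 3, "y": -3, "z": -3, "twist": 0, "jaw": 3}, {"x": 6.1, "y": -6.0, "z": -6, "twist": 0, "jaw": 3}, {"x": 6.1, "y": -6.0, "z": -10, "twist": 0, "jaw": 3}, {"x": 6.1, "y": -6.0, "z": -10.6, "twist": 0, "jaw": 3}, {"x": 6.1, "y": -6.0, "z": -10.6, "twist": 0, "jaw": 3}, {"x": 6.1, "y": -6.0, "z": -10.6, "twist": 0, "jaw": 3}]'

```text
clock: 1.58
eef_pos: [0.4999, 0.1237, 0.098]
tool_rot: [-0.468, 0.532, 0.468, 0.528]
ft_force: [1.0, 0.5, -0.1]
grip_width: 0.0301
```

```bash
python3 - <<'E'
from h import *
t=b2w(-.107,.066); st(*t,.045,90-6.65)
snap('wrist','w2'); crop('w2',170,150,470,400,2.5,'w2c')
E
```

```text
t 1.58 tcp cm [49.99 12.37  9.8 ] jaw dir 82.8 w 3.01 F [ 1.   0.5 -0.1] j6 0.37
delta cm [-0.05  0.24 -5.3 ] twist 0.5
```

View pics/w2c.png

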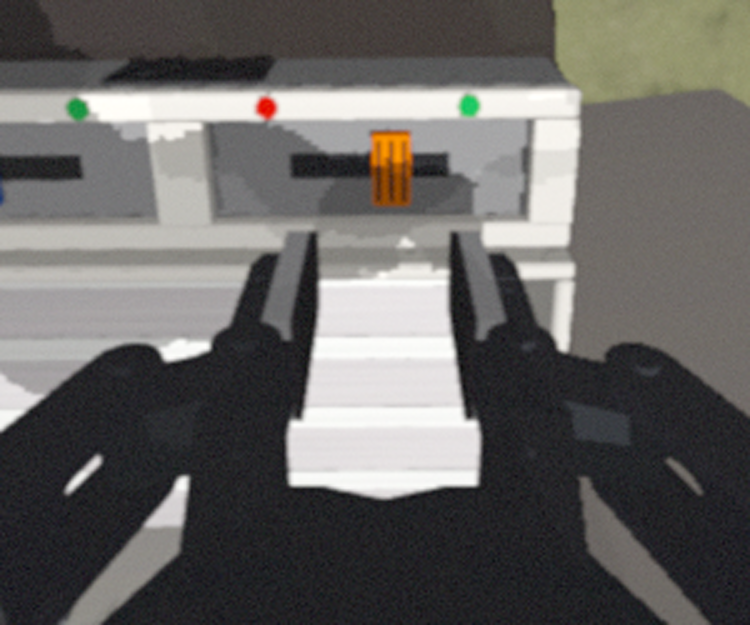

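```bash
python3 - <<'E'
from h import *
np.set_printoptions(precision=4,suppress=True)
print(world('wrist','w2',326,217.2,.0435),world('wrist','w2',326,217))
print(world('wrist','w2',170+580/2.5,150+92/2.5,.045),b2w(-.133,-.121),b2w(-.133,.121))
for a,b in [(212,125),(528,125),(528,215),(212,215)]: print(w2b(world('wrist','w2',170+a/2.5,150+b/2.5,.045)))
E
```

```text
[0.4973 0.1253 0.0435] [0.4978 0.1253 0.0419]
[0.4798 0.1832 0.045 ] [ 0.4519 -0.0567] [0.4799 0.1837]
[-0.1238  0.0123]
[-0.123  0.106]
[-0.0936  0.1077]
[-0.0943  0.0097]
```

Call:
step_arm --series '[{"x": -0.2, "y": 0.2, "z": -2, "twist": 0.5, "jaw": 3}, {"x": -0.2, "y": 0.2, "z": -4, "twist": 0.5, "jaw": 3}, {"x": -0.2, "y": 0.2, "z": -5, "twist": 0.5, "jaw": 3}, {"x": -0.2, "y": 0.2, "z": -5.3, "twist": 0.5, "jaw": 3}, {"x": -0.2, "y": 0.2, "z": -5.5, "twist": 0.5, "jaw": 3}, {"x": -0.2, "y": 0.2, "z": -5.6, "twist": 0.5, "jaw": 3}, {"x": -0.2, "y": 0.2, "z": -5.6, "twist": 0.5, "jaw": 3}]'

```text
clock: 2.22
eef_pos: [0.5, 0.1267, 0.0448]
tool_rot: [-0.471, 0.528, 0.469, 0.528]
ft_force: [-0.4, 0.3, -0.1]
grip_width: 0.0297
```

```bash
python3 - <<'E'
from h import *
st(.4975,.1255,.041,90-6.65)
snap('wrist','w3'); crop('w3',170,150,470,400,2.5,'w3c')
E
```

```text
t 2.22 tcp cm [50.   12.67  4.48] jaw dir 83.4 w 2.97 F [-0.4  0.3 -0.1] j6 0.37
delta cm [-0.25 -0.12 -0.38] twist -0.0
```

View pics/w3c.png

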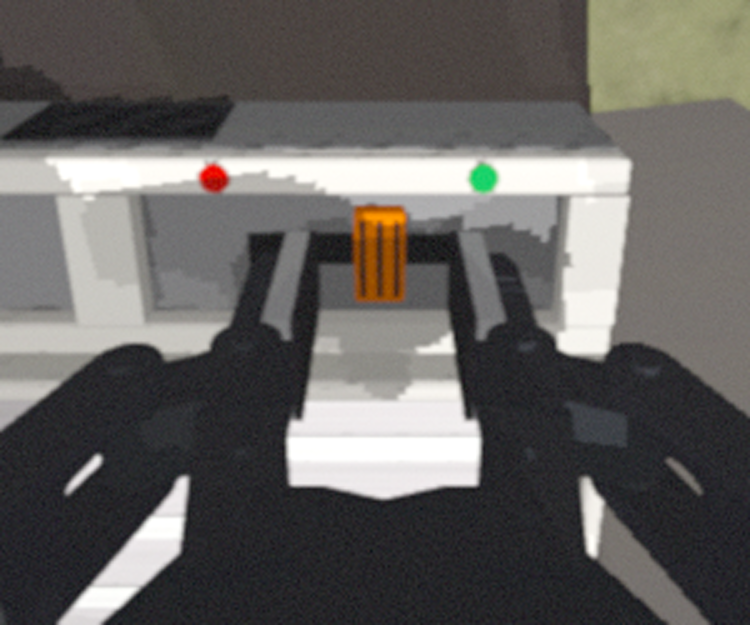

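Call:
step_arm --series '[{"x": -0.3, "y": -0.1, "z": -0.3, "twist": 0, "jaw": 3}, {"x": -0.3, "y": -0.1, "z": -0.5, "twist": 0, "jaw": 3}, {"x": -0.3, "y": -0.1, "z": -0.5, "twist": 0, "jaw": 3}]'

```text
clock: 2.52
eef_pos: [0.4966, 0.1255, 0.0396]
tool_rot: [-0.471, 0.528, 0.469, 0.528]
ft_force: [0.5, 0.1, -0.1]
grip_width: 0.03
```

```bash
python3 - <<'E'
from h import *
st(.4975,.1255,.041,90-6.65)
E
```

```text
t 2.52 tcp cm [49.66 12.55  3.96] jaw dir 83.4 w 3.0 F [ 0.5  0.1 -0.1] j6 0.36
delta cm [0.09 0.   0.14] twist -0.0
```

Call:
step_arm --series '[{"x": -0.1, "y": -0.8, "z": -0.1, "twist": 0, "jaw": 3}, {"x": -0.15, "y": -1.3, "z": -0.1, "twist": 0, "jaw": 3}, {"x": -0.2, "y": -1.8, "z": -0.1, "twist": 0, "jaw": 3}, {"x": -0.25, "y": -2.2, "z": -0.1, "twist": 0, "jaw": 3}, {"x": -0.3, "y": -2.5, "z": -0.1, "twist": 0, "jaw": 3}, {"x": -0.3, "y": -2.6, "z": -0.1, "twist": 0, "jaw": 3}, {"x": -0.3, "y": -2.6, "z": -0.1, "twist": 0, "jaw": 3}]'

```text
clock: 3.1
eef_pos: [0.4939, 0.1022, 0.0385]
tool_rot: [-0.47, 0.526, 0.471, 0.529]
ft_force: [1.5, 9.8, -4.4]
grip_width: 0.0299
```

```bash
python3 - <<'E'
from h import *
st()
snap('wrist','w4'); crop('w4',170,150,470,400,2.5,'w4c')
E
```

```text
t 3.1 tcp cm [49.39 10.22  3.85] jaw dir 83.4 w 2.99 F [ 1.5  9.8 -4.4] j6 0.32
```

View pics/w4c.png

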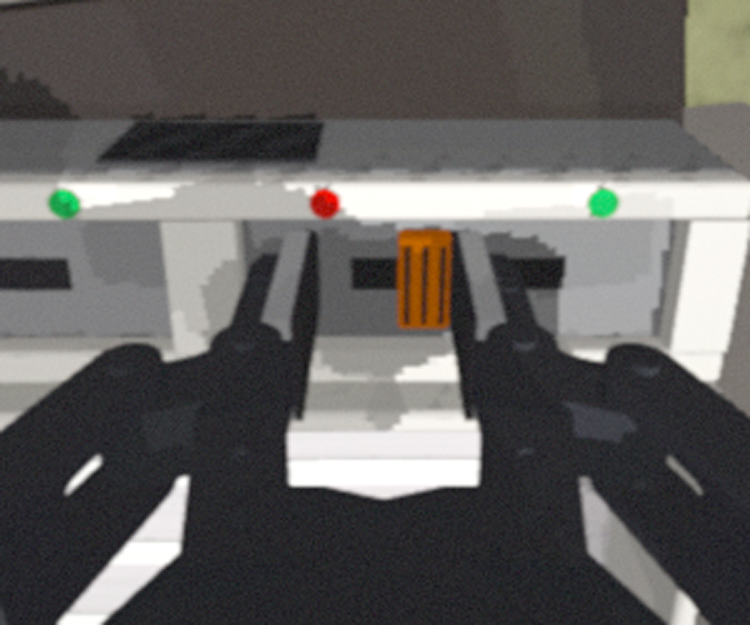

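```bash
python3 - <<'E'
from h import *
print(w2b([.4939,.1022]))
for a in (424,):print(w2b(world('wrist','w4',170+a/2.5,150+280/2.5,.0435)))
for a in (240,672):print(w2b(world('wrist','w4',170+a/2.5,150+225/2.5,.045)))
E
```

```text
[-0.10966194  0.04168789]
[-0.10961449  0.05038851]
[-0.12418976  0.01025038]
[-0.12411731  0.10369561]
```

Call:
step_arm --series '[{"x": 0, "y": 0.3, "z": 1, "twist": 0, "jaw": 3}, {"x": 0, "y": 0.3, "z": 4, "twist": 0, "jaw": 5}, {"x": 0, "y": 0, "z": 8, "twist": 0, "jaw": 5}, {"x": -1, "y": -4, "z": 12, "twist": -7, "jaw": 5}, {"x": -1.5, "y": -8, "z": 14, "twist": -14, "jaw": 5}, {"x": -2, "y": -12, "z": 14, "twist": -21, "jaw": 5}, {"x": -3, "y": -16, "z": 14, "twist": -28, "jaw": 5}, {"x": -4, "y": -20, "z": 14, "twist": -35, "jaw": 5}, {"x": -5, "y": -24, "z": 14, "twist": -42, "jaw": 5}, {"x": -5, "y": -28, "z": 14, "twist": -49, "jaw": 5}]'

```text
clock: 3.98
eef_pos: [0.4425, -0.1681, 0.1794]
tool_rot: [-0.207, 0.675, 0.207, 0.677]
ft_force: [1.4, -0.4, -1.2]
grip_width: 0.0498
```

```bash
python3 - <<'E'
from h import *
snap('top','t1'); crop('t1',155,140,275,245,6,'t1c'); crop('t1',270,200,420,300,5,'t1d')
st(.4235,-.316,.15,0)
E
```

```text
t 4.03 tcp cm [ 44.29 -17.57  17.95] jaw dir 33.4 w 5.0 F [ 1.7 -4.6  0.5] j6 0.61
delta cm [ -1.94 -14.03  -2.95] twist -33.4
```

View pics/t1c.png

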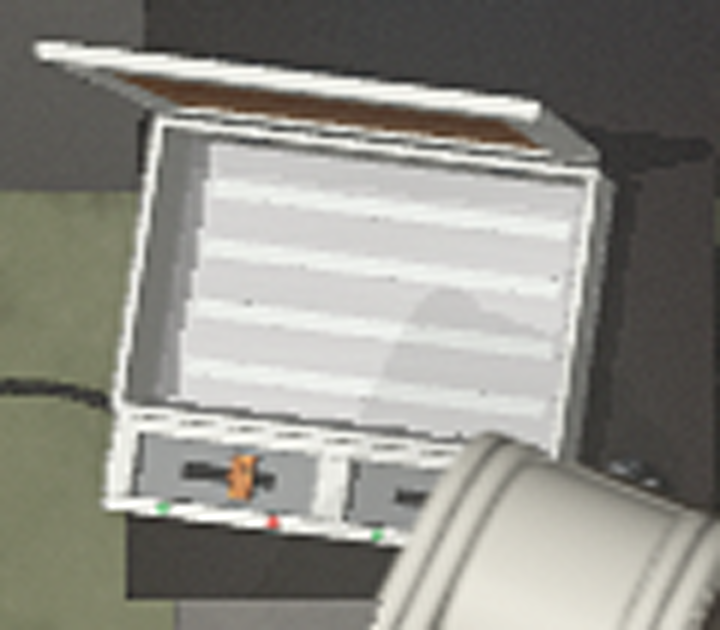

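View pics/t1d.png

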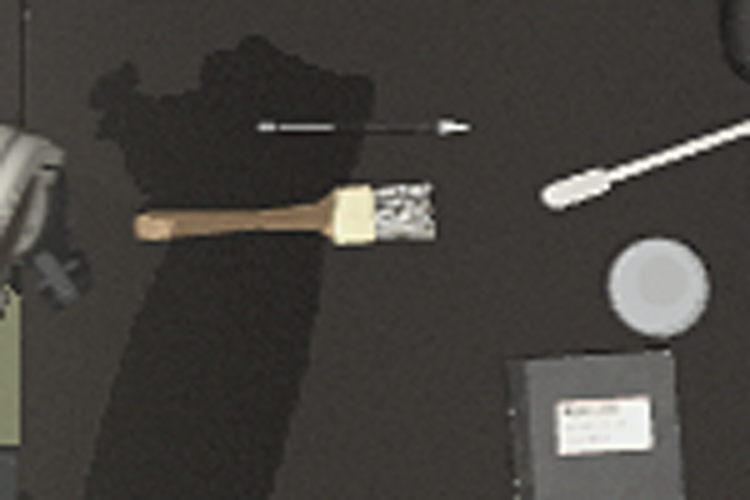

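```bash
cat >> h.py <<'E'
def cap(fn,lo,hi,cam='top',roi=(155,200,275,245)):
    p=cv2.imread(f'pics/{fn}.png'); h=cv2.cvtColor(p,cv2.COLOR_BGR2HSV); m=cv2.inRange(h,lo,hi)
    mm=np.zeros_like(m); x0,y0,x1,y1=roi; mm[y0:y1,x0:x1]=m[y0:y1,x0:x1]
    w=h[...,1].astype(float)*(mm>0); v,u=np.mgrid[:400,:640]
    u,v=(w*u).sum()/w.sum(),(w*v).sum()/w.sum(); return u,v,(mm>0).sum(),w2b(world(cam,fn,u,v,.0435))
E
python3 - <<'E'
from h import *
for f in ['top0','t1']: print(cap(f,(5,120,80),(20,255,255),roi=(175,208,210,226)))
# brush mask
for f in ['top0','t1']:
    p=cv2.imread(f'pics/{f}.png'); h=cv2.cvtColor(p,cv2.COLOR_BGR2HSV); 
    m=cv2.inRange(h,(5,40,60),(35,255,255)); mm=np.zeros_like(m); mm[225:260,285:365]=m[225:260,285:365]
    v,u=np.nonzero(mm); print(len(u))
    (vx,vy,x,y)=cv2.fitLine(np.c_[u,v].astype(np.float32),2,0,.01,.01).ravel()
    for uu in (u.min(),u.max()): print(uu,y+(uu-x)*vy/vx, world('top',f,uu,y+(uu-x)*vy/vx,.008))
E
```

```text
(np.float64(190.17200474495849), np.float64(218.32562277580072), np.int64(25), array([-0.10624953,  0.06602715]))
(np.float64(194.7193711064966), np.float64(219.14921388312072), np.int64(25), array([-0.10706462,  0.05106751]))
318
287 245.63165242880143 [ 0.413713   -0.18420738  0.008     ]
364 240.3843571385421 [ 0.43289648 -0.43760995  0.008     ]
315
286 245.4684224096213 [ 0.41422147 -0.18090621  0.008     ]
363 241.2097010298486 [ 0.43016509 -0.434321    0.008     ]
```

Call:
step_arm --series '[{"x": -1, "y": -4, "z": 0, "twist": -7, "jaw": 5}, {"x": -2, "y": -8, "z": -1, "twist": -14, "jaw": 5}, {"x": -2, "y": -12, "z": -2, "twist": -21, "jaw": 5}, {"x": -2.1, "y": -14, "z": -3, "twist": -27, "jaw": 5}, {"x": -2.1, "y": -14, "z": -3, "twist": -30, "jaw": 5}, {"x": -2.1, "y": -14, "z": -3, "twist": -30, "jaw": 5}, {"x": -2.1, "y": -14, "z": -3, "twist": -30, "jaw": 5}]'

```text
clock: 4.62
eef_pos: [0.4213, -0.3159, 0.1495]
tool_rot: [-0.024, 0.707, 0.019, 0.707]
ft_force: [-0.1, -0.2, -0.2]
grip_width: 0.05
```

```bash
python3 - <<'E'
from h import *
snap('wrist','w5'); 
st(.4212,-.316,.15,3)
E
```

```text
t 4.67 tcp cm [ 42.17 -31.54  14.98] jaw dir 3.5 w 5.01 F [ 1.   0.2 -0.4] j6 0.87
delta cm [-0.05 -0.06  0.02] twist -0.5
```

View pics/w5.png

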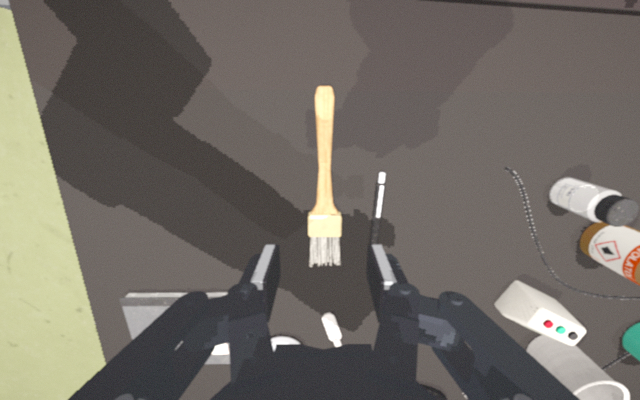

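```bash
python3 - <<'E'
from h import *
np.set_printoptions(precision=4,suppress=True)
for u,v in [(324,88),(324,180),(324.5,224),(325,265)]: print(world('wrist','w5',u,v,.010),world('wrist','w5',u,v))
for u,v in [(382,174),(379,215)]: print('pen',world('wrist','w5',u,v,.008))
E
```

```text
[ 0.4158 -0.2195  0.01  ] [ 0.4158 -0.2194  0.0077]
[ 0.4212 -0.3087  0.01  ] [ 0.4212 -0.309   0.009 ]
[ 0.4247 -0.3589  0.01  ] [ 0.4247 -0.3583  0.0115]
[ 0.4285 -0.4112  0.01  ] [ 0.429  -0.4182 -0.0009]
pen [ 0.4813 -0.2992  0.008 ]
pen [ 0.484  -0.3455  0.008 ]
```

Call:
step_arm --series '[{"x": 0, "y": -0.1, "z": -4, "twist": 0.3, "jaw": 5}, {"x": 0, "y": -0.2, "z": -8, "twist": 0.3, "jaw": 5}, {"x": 0, "y": -0.2, "z": -11, "twist": 0.3, "jaw": 5}, {"x": 0, "y": -0.2, "z": -13, "twist": 0.3, "jaw": 5}, {"x": 0, "y": -0.2, "z": -14.3, "twist": 0.3, "jaw": 5}, {"x": 0, "y": -0.2, "z": -14.3, "twist": 0.3, "jaw": 5}, {"x": 0, "y": -0.2, "z": -14.3, "twist": 0.3, "jaw": 5}]'

```text
clock: 5.25
eef_pos: [0.4218, -0.3164, 0.007]
tool_rot: [-0.027, 0.707, 0.022, 0.707]
ft_force: [0.1, 0.3, 0.1]
grip_width: 0.0499
```

```bash
python3 - <<'E'
from h import *
st(.4212,-.318,.006,3)
E
```

```text
t 5.25 tcp cm [ 42.18 -31.64   0.7 ] jaw dir 3.9 w 4.99 F [0.1 0.3 0.1] j6 0.86
delta cm [-0.06 -0.16 -0.1 ] twist -0.9
```

Call:
step_arm --series '[{"x": 0, "y": 0, "z": -0.1, "twist": 0, "jaw": 2.5}, {"x": 0, "y": 0, "z": -0.1, "twist": 0, "jaw": 1}, {"x": 0, "y": 0, "z": -0.1, "twist": 0, "jaw": 0.8}, {"x": 0, "y": 0, "z": -0.1, "twist": 0, "jaw": 0.8}, {"x": 0, "y": 0, "z": -0.1, "twist": 0, "jaw": 0.8}, {"x": 0, "y": 0, "z": -0.1, "twist": 0, "jaw": 0.8}]'

```text
clock: 5.75
eef_pos: [0.4231, -0.3169, 0.0077]
tool_rot: [-0.027, 0.706, 0.021, 0.708]
ft_force: [0.3, 1.5, 7.7]
grip_width: 0.0114
```

```bash
python3 - <<'E'
from h import *
st(.4212,-.318,.006,3)
E
```

```text
t 5.75 tcp cm [ 42.31 -31.69   0.77] jaw dir 3.9 w 1.14 F [0.3 1.5 7.7] j6 0.86
delta cm [-0.19 -0.11 -0.17] twist -0.9
```

Call:
step_arm --series '[{"x": 0, "y": 0, "z": 1, "twist": 0, "jaw": 0.8}, {"x": 0, "y": 0, "z": 4, "twist": 0, "jaw": 0.8}, {"x": 0, "y": 0, "z": 8, "twist": 0, "jaw": 0.8}, {"x": 0, "y": 0, "z": 10, "twist": 0, "jaw": 0.8}, {"x": 0, "y": 0, "z": 10, "twist": 0, "jaw": 0.8}]'

```text
clock: 6.17
eef_pos: [0.4263, -0.3195, 0.1141]
tool_rot: [-0.03, 0.703, 0.019, 0.711]
ft_force: [0.5, -0.5, 0.7]
grip_width: 0.0116
```

```bash
python3 - <<'E'
from h import *
st(.4212,-.318,.15,3)
snap('wrist','w6'); snap('side','s6'); crop('s6',200,60,400,260,3,'s6c')
E
```

```text
t 6.17 tcp cm [ 42.63 -31.95  11.41] jaw dir 3.9 w 1.16 F [ 0.5 -0.5  0.7] j6 0.86
delta cm [-0.51  0.15  3.59] twist -0.9
```

View pics/w6.png

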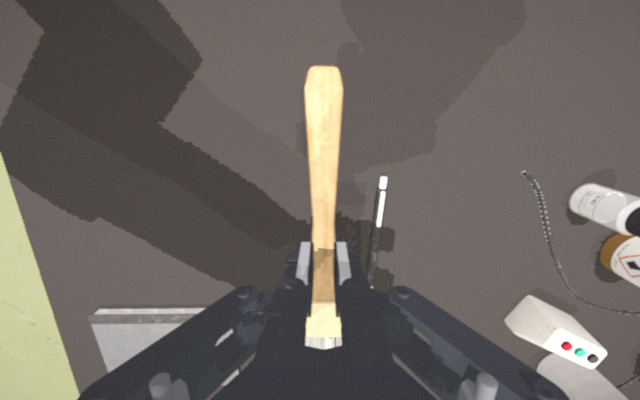

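View pics/s6c.png

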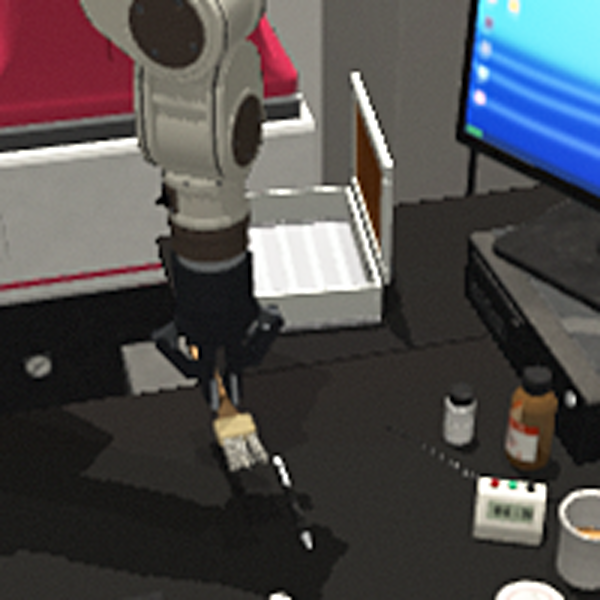

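```bash
python3 - <<'E'
from h import *
t=b2w(-.03,0);print(t); st(*t,.16,-6.65)
E
```

```text
[0.56820161 0.0515722 ]
t 6.27 tcp cm [ 42.37 -31.75  10.94] jaw dir 3.9 w 1.16 F [-1.   0.4 -0.5] j6 0.86
delta cm [14.45 36.91  5.06] twist -10.6
```

Call:
step_arm --series '[{"x": 0.5, "y": 1.5, "z": 2.5, "twist": 0, "jaw": 0.8}, {"x": 1.5, "y": 4.5, "z": 5, "twist": 0, "jaw": 0.8}, {"x": 3, "y": 8, "z": 6, "twist": -1, "jaw": 0.8}, {"x": 4.5, "y": 11.5, "z": 6, "twist": -2, "jaw": 0.8}, {"x": 6, "y": 15, "z": 6, "twist": -4, "jaw": 0.8}, {"x": 7.5, "y": 18.5, "z": 6, "twist": -5, "jaw": 0.8}, {"x": 9, "y": 22, "z": 6, "twist": -6, "jaw": 0.8}, {"x": 10.5, "y": 25.5, "z": 6, "twist": -8, "jaw": 0.8}, {"x": 12, "y": 29, "z": 6, "twist": -9, "jaw": 0.8}, {"x": 13, "y": 32, "z": 6, "twist": -10, "jaw": 0.8}]'

```text
clock: 7.1
eef_pos: [0.5534, 0.0048, 0.1675]
tool_rot: [0.033, 0.706, -0.041, 0.707]
ft_force: [0.5, -0.7, 0.6]
grip_width: 0.0114
```

```bash
python3 - <<'E'
from h import *
t=b2w(-.03,0); st(*t,.16,-6.65)
E
```

```text
t 7.1 tcp cm [55.34  0.48 16.75] jaw dir -6.1 w 1.14 F [ 0.5 -0.7  0.6] j6 1.69
delta cm [ 1.48  4.67 -0.75] twist -0.6
```

Call:
step_arm --series '[{"x": 1, "y": 3, "z": 0, "twist": -0.5, "jaw": 0.8}, {"x": 1.5, "y": 4.7, "z": -1, "twist": -0.5, "jaw": 0.8}, {"x": 1.5, "y": 4.7, "z": -3, "twist": -0.5, "jaw": 0.8}, {"x": 1.5, "y": 4.7, "z": -4, "twist": -0.5, "jaw": 0.8}, {"x": 1.5, "y": 4.7, "z": -4, "twist": -0.5, "jaw": 0.8}]'

```text
clock: 7.52
eef_pos: [0.5649, 0.0516, 0.123]
tool_rot: [0.036, 0.709, -0.045, 0.703]
ft_force: [-0.4, 0.1, 0.1]
grip_width: 0.0114
```

```bash
python3 - <<'E'
from h import *
t=b2w(-.03,0); st(*t,.02,-6.65)
snap('wrist','w7'); snap('top','t7'); crop('t7',155,140,275,245,6,'t7c')
E
```

```text
t 7.52 tcp cm [56.49  5.16 12.3 ] jaw dir -6.5 w 1.14 F [-0.4  0.1  0.1] j6 1.78
delta cm [ 3.30e-01 -1.00e-02 -1.03e+01] twist -0.1
```

View pics/w7.png

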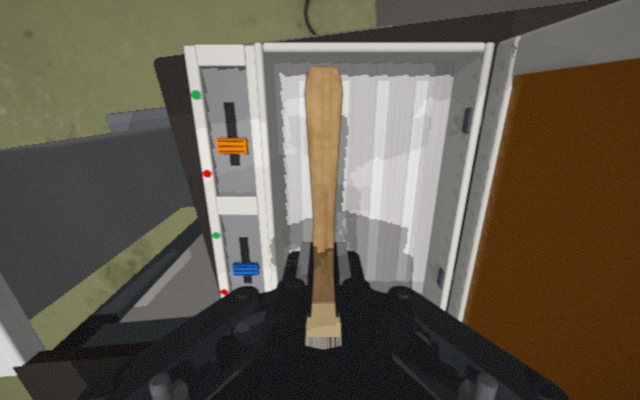

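View pics/t7.png

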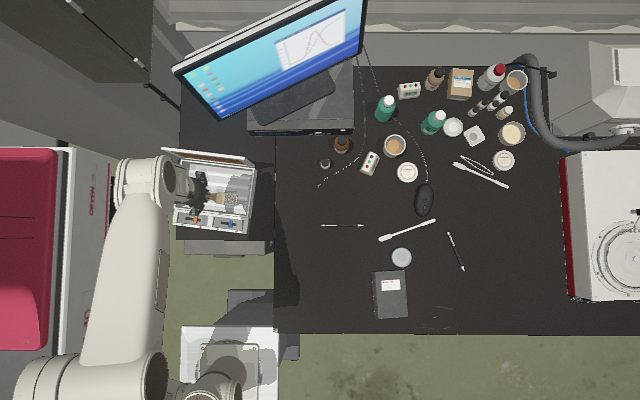

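Call:
step_arm --series '[{"x": 0.1, "y": 0, "z": -3, "twist": 0, "jaw": 0.8}, {"x": 0.1, "y": 0, "z": -6, "twist": 0, "jaw": 0.8}, {"x": 0.1, "y": 0, "z": -8, "twist": 0, "jaw": 0.8}, {"x": 0.1, "y": 0, "z": -9.5, "twist": 0, "jaw": 0.8}, {"x": 0.1, "y": 0, "z": -10.2, "twist": 0, "jaw": 0.8}, {"x": 0.1, "y": 0, "z": -10.5, "twist": 0, "jaw": 0.8}, {"x": 0.1, "y": 0, "z": -10.5, "twist": 0, "jaw": 0.8}]'

```text
clock: 8.2
eef_pos: [0.5685, 0.0505, 0.0217]
tool_rot: [0.037, 0.707, -0.045, 0.705]
ft_force: [0.8, -0.5, -0.0]
grip_width: 0.0115
```

```bash
python3 - <<'E'
from h import *
t=b2w(-.03,0); st(*t,.02,-6.65)
E
```

```text
t 8.2 tcp cm [56.85  5.05  2.17] jaw dir -6.7 w 1.15 F [ 0.8 -0.5 -0. ] j6 1.78
delta cm [-0.03  0.11 -0.17] twist 0.0
```

Call:
step_arm --series '[{"x": 0, "y": 0, "z": -0.4, "twist": 0, "jaw": 0.8}, {"x": 0, "y": 0, "z": -0.6, "twist": 0, "jaw": 0.8}, {"x": 0, "y": 0, "z": -0.6, "twist": 0, "jaw": 0.8}, {"x": 0, "y": 0, "z": -0.4, "twist": 0, "jaw": 2}, {"x": 0, "y": 0, "z": -0.4, "twist": 0, "jaw": 3}, {"x": 0, "y": 0, "z": 0, "twist": 0, "jaw": 3.5}, {"x": 0, "y": 0, "z": 0.5, "twist": 0, "jaw": 3.5}, {"x": 0, "y": 0, "z": 4, "twist": 0, "jaw": 3.5}, {"x": 0, "y": 0, "z": 8, "twist": 0, "jaw": 3.5}, {"x": 0, "y": 0, "z": 12, "twist": 0, "jaw": 3.5}]'

```text
clock: 9.03
eef_pos: [0.5676, 0.0505, 0.1428]
tool_rot: [0.037, 0.707, -0.045, 0.705]
ft_force: [1.1, -1.0, 0.3]
grip_width: 0.0352
```

```bash
python3 - <<'E'
from h import *
snap('wrist','w8'); snap('top','t8'); crop('t8',270,190,420,290,5,'t8d')
st(.484,-.367,.15,0)
E
```

```text
t 9.13 tcp cm [57.37  5.11 15.03] jaw dir -6.7 w 3.49 F [1.3 0.7 0.4] j6 1.78
delta cm [-8.970e+00 -4.181e+01 -3.000e-02] twist 6.7
```

View pics/w8.png

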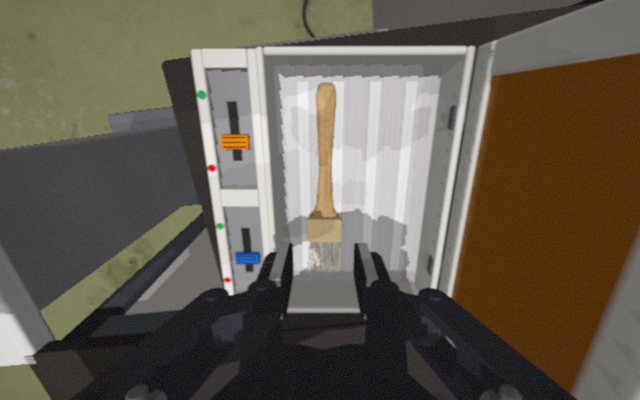

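View pics/t8d.png

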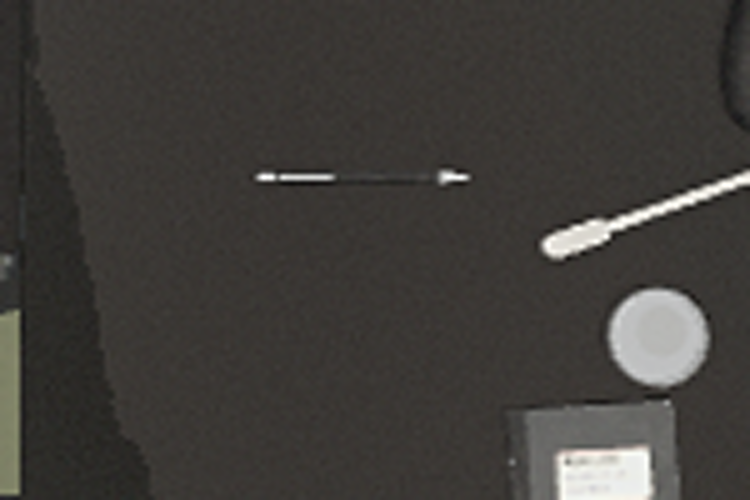

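Call:
step_arm --series '[{"x": -0.5, "y": -2, "z": 1, "twist": 0, "jaw": 3.5}, {"x": -1, "y": -6, "z": 2, "twist": 1, "jaw": 3.5}, {"x": -2, "y": -10, "z": 2, "twist": 2, "jaw": 3.5}, {"x": -3, "y": -14, "z": 2, "twist": 3, "jaw": 3.5}, {"x": -4, "y": -18, "z": 2, "twist": 4, "jaw": 3.5}, {"x": -5, "y": -22, "z": 2, "twist": 5, "jaw": 3.5}, {"x": -6, "y": -26, "z": 2, "twist": 6, "jaw": 3.5}, {"x": -7, "y": -30, "z": 2, "twist": 6.7, "jaw": 3.5}, {"x": -8, "y": -34, "z": 1, "twist": 6.7, "jaw": 3.5}, {"x": -9, "y": -38, "z": 0, "twist": 6.7, "jaw": 3.5}]'

```text
clock: 9.97
eef_pos: [0.4839, -0.3298, 0.1517]
tool_rot: [-0.004, 0.701, -0.003, 0.713]
ft_force: [0.9, -0.2, 0.0]
grip_width: 0.0347
```

Call:
step_arm --series '[{"x": -0.5, "y": -4, "z": -1, "twist": 0, "jaw": 3.5}, {"x": -0.5, "y": -6, "z": -2, "twist": 0, "jaw": 3.5}, {"x": -0.5, "y": -6.3, "z": -2, "twist": 0, "jaw": 3.5}, {"x": -0.5, "y": -6.3, "z": -2, "twist": 0, "jaw": 3.5}]'

```text
clock: 10.3
eef_pos: [0.4779, -0.3939, 0.1307]
tool_rot: [-0.002, 0.702, -0.004, 0.713]
ft_force: [0.3, 1.0, 0.4]
grip_width: 0.0346
```

```bash
python3 - <<'E'
from h import *
st(.483,-.367,.15,0)
snap('wrist','w9'); crop('w9',240,100,440,300,3,'w9c')
for f in ['top0','t1','t8']: print(cap(f,(5,120,80),(20,255,255),roi=(175,208,210,226)))
E
```

```text
t 10.3 tcp cm [ 47.79 -39.39  13.07] jaw dir -0.1 w 3.46 F [0.3 1.  0.4] j6 0.88
delta cm [0.51 2.69 1.93] twist 0.1
(np.float64(190.17200474495849), np.float64(218.32562277580072), np.int64(25), array([-0.10624953,  0.06602715]))
(np.float64(194.7193711064966), np.float64(219.14921388312072), np.int64(25), array([-0.10706462,  0.05106751]))
(np.float64(194.6610027855153), np.float64(219.09610027855155), np.int64(26), array([-0.10691852,  0.05127968]))
```

View pics/w9c.png

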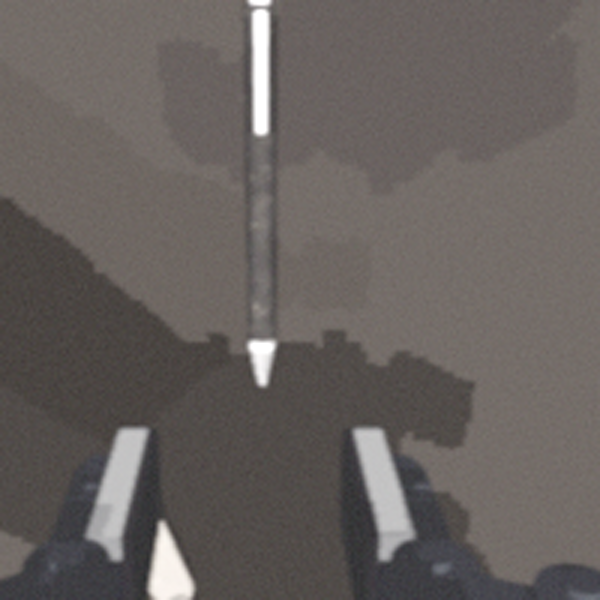

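```bash
python3 - <<'E'
from h import *
np.set_printoptions(precision=4,suppress=True)
snap('wrist','w10'); crop('w10',240,70,440,270,3,'w10c')
st(.483,-.367,.15,0)
for u,v in [(326.3,100),(326.8,160),(327.3,228)]: print(world('wrist','w9',u,v,.006),world('wrist','w9',u,v))
E
```

```text
t 10.4 tcp cm [ 47.9  -39.2   13.19] jaw dir 0.1 w 3.52 F [0.5 0.5 0.1] j6 0.88
delta cm [0.4  2.5  1.81] twist -0.1
[ 0.4824 -0.3083  0.006 ] [ 0.4824 -0.3083  0.0061]
[ 0.4829 -0.3629  0.006 ] [ 0.4828 -0.3624  0.0084]
[ 0.4835 -0.4353  0.006 ] [ 0.4835 -0.4356  0.0053]
```

View pics/w10c.png

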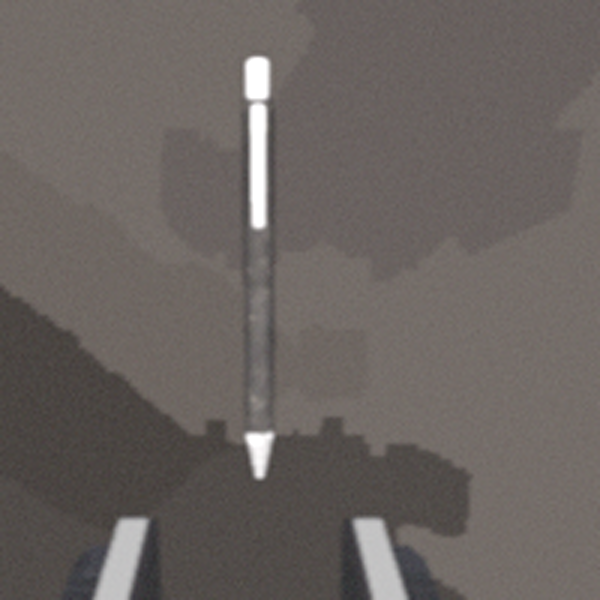

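Call:
step_arm --series '[{"x": 0.4, "y": 2.5, "z": -2, "twist": 0, "jaw": 3}, {"x": 0.4, "y": 2.5, "z": -5, "twist": 0, "jaw": 3}, {"x": 0.4, "y": 2.5, "z": -9, "twist": 0, "jaw": 3}, {"x": 0.4, "y": 2.5, "z": -11, "twist": 0, "jaw": 3}, {"x": 0.4, "y": 2.5, "z": -12.4, "twist": 0, "jaw": 3}, {"x": 0.4, "y": 2.5, "z": -12.4, "twist": 0, "jaw": 3}, {"x": 0.4, "y": 2.5, "z": -12.4, "twist": 0, "jaw": 3}]'

```text
clock: 10.98
eef_pos: [0.4835, -0.3653, 0.0082]
tool_rot: [-0.004, 0.701, -0.002, 0.713]
ft_force: [-0.5, -0.5, 0.2]
grip_width: 0.0301
```

```bash
python3 - <<'E'
from h import *
st(.483,-.367,.006,0)
E
```

```text
t 10.98 tcp cm [ 48.35 -36.53   0.82] jaw dir 0.2 w 3.01 F [-0.5 -0.5  0.2] j6 0.92
delta cm [-0.05 -0.17 -0.22] twist -0.2
```

Call:
step_arm --series '[{"x": 0, "y": -0.1, "z": -0.2, "twist": 0, "jaw": 2}, {"x": 0, "y": -0.1, "z": -0.2, "twist": 0, "jaw": 0.5}, {"x": 0, "y": -0.1, "z": -0.2, "twist": 0, "jaw": 0.5}, {"x": 0, "y": -0.1, "z": -0.2, "twist": 0, "jaw": 0.5}, {"x": 0, "y": -0.1, "z": -0.2, "twist": 0, "jaw": 0.5}, {"x": 0, "y": -0.1, "z": 1, "twist": 0, "jaw": 0.5}, {"x": 0, "y": -0.1, "z": 4, "twist": 0, "jaw": 0.5}, {"x": 0, "y": -0.1, "z": 8, "twist": 0, "jaw": 0.5}, {"x": 0, "y": -0.1, "z": 12, "twist": 0, "jaw": 0.5}, {"x": 0, "y": -0.1, "z": 14, "twist": 0, "jaw": 0.5}]'

```text
clock: 11.82
eef_pos: [0.4855, -0.368, 0.1546]
tool_rot: [-0.006, 0.699, -0.004, 0.715]
ft_force: [1.4, -0.3, 0.2]
grip_width: 0.005
```

```bash
python3 - <<'E'
from h import *
t=b2w(.025,0);print(t); st(*t,.16,-6.65)
snap('wrist','w11')
E
```

```text
[0.62283199 0.0452065 ]
t 11.82 tcp cm [ 48.55 -36.8   15.46] jaw dir 0.2 w 0.5 F [ 1.4 -0.3  0.2] j6 0.92
delta cm [13.73 41.32  0.54] twist -6.8
```

View pics/w11.png

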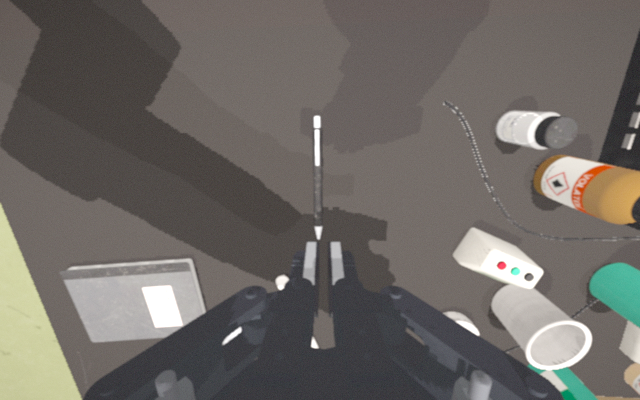

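```bash
python3 - <<'E'
from h import *
np.set_printoptions(precision=4,suppress=True)
for u,v in [(317.3,116),(318,180),(318.7,239)]: print(world('wrist','w11',u,v,.006),world('wrist','w11',u,v))
E
```

```text
[ 0.4824 -0.2981  0.006 ] [ 0.4824 -0.2981  0.0053]
[ 0.4828 -0.3643  0.006 ] [ 0.4828 -0.364   0.0071]
[ 0.4834 -0.4357  0.006 ] [ 0.4834 -0.4393 -0.0009]
```

Call:
step_arm --series '[{"x": -0.2, "y": 0, "z": -3, "twist": 0, "jaw": 2.5}, {"x": -0.2, "y": 0, "z": -7, "twist": 0, "jaw": 2.5}, {"x": -0.2, "y": 0, "z": -11, "twist": 0, "jaw": 2.5}, {"x": -0.2, "y": 0, "z": -13.5, "twist": 0, "jaw": 2.5}, {"x": -0.2, "y": 0, "z": -14.6, "twist": 0, "jaw": 2.5}, {"x": -0.2, "y": 0, "z": -15.0, "twist": 0, "jaw": 2.5}, {"x": -0.2, "y": 0, "z": -15.1, "twist": 0, "jaw": 2.5}, {"x": -0.2, "y": 0, "z": -15.1, "twist": 0, "jaw": 2.5}]'

```text
clock: 12.53
eef_pos: [0.4864, -0.3702, 0.0086]
tool_rot: [-0.008, 0.696, -0.006, 0.718]
ft_force: [0.3, 0.4, 1.7]
grip_width: 0.0251
```

```bash
python3 - <<'E'
from h import *
st(.483,-.367,.002,0)
E
```

```text
t 12.53 tcp cm [ 48.64 -37.02   0.86] jaw dir 0.2 w 2.51 F [0.3 0.4 1.7] j6 0.92
delta cm [-0.34  0.32 -0.66] twist -0.2
```

Call:
step_arm --series '[{"x": -0.3, "y": 0.3, "z": -0.3, "twist": 0, "jaw": 2.5}, {"x": -0.3, "y": 0.3, "z": -0.3, "twist": 0, "jaw": 2.5}, {"x": -0.3, "y": 0.3, "z": -0.3, "twist": 0, "jaw": 2.5}]'

```text
clock: 12.78
eef_pos: [0.484, -0.3676, 0.007]
tool_rot: [-0.008, 0.696, -0.006, 0.718]
ft_force: [0.3, -0.3, -0.3]
grip_width: 0.0248
```

```bash
python3 - <<'E'
from h import *
st(.483,-.367,.002,0); print(bot.get_obs()['joint_pos'].round(3),bot.get_obs()['tool_rot'].round(4))
E
```

```text
t 12.78 tcp cm [ 48.4  -36.76   0.7 ] jaw dir 0.2 w 2.48 F [ 0.3 -0.3 -0.3] j6 0.92
delta cm [-0.1   0.06 -0.5 ] twist -0.2
[-0.651  0.602 -0.064  0.866  0.003  0.917] [-0.0085  0.6956 -0.0064  0.7184]
```

Call:
step_arm --series '[{"x": -0.1, "y": 0.1, "z": -0.3, "twist": 0, "jaw": 2.5}, {"x": -0.1, "y": 0.1, "z": -0.5, "twist": 0, "jaw": 2.5}, {"x": -0.1, "y": 0.1, "z": -0.6, "twist": 0, "jaw": 2.5}, {"x": -0.1, "y": 0.1, "z": -0.6, "twist": 0, "jaw": 2.5}]'

```text
clock: 13.12
eef_pos: [0.4829, -0.3665, 0.0007]
tool_rot: [-0.008, 0.696, -0.006, 0.718]
ft_force: [-0.3, -0.2, 0.1]
grip_width: 0.025
```

```bash
python3 - <<'E'
from h import *
st(.483,-.367,.002,0); 
E
```

```text
t 13.12 tcp cm [ 48.29 -36.65   0.07] jaw dir 0.2 w 2.5 F [-0.3 -0.2  0.1] j6 0.92
delta cm [ 0.01 -0.05  0.13] twist -0.2
```

Call:
step_arm --series '[{"x": 0, "y": 0, "z": 0.15, "twist": 0, "jaw": 1.5}, {"x": 0, "y": 0, "z": 0.2, "twist": 0, "jaw": 0.6}, {"x": 0, "y": 0, "z": 0.2, "twist": 0, "jaw": 0.4}, {"x": 0, "y": 0, "z": 0.2, "twist": 0, "jaw": 0.4}, {"x": 0, "y": 0, "z": 0.2, "twist": 0, "jaw": 0.4}]'

```text
clock: 13.53
eef_pos: [0.4828, -0.3665, 0.0027]
tool_rot: [-0.008, 0.696, -0.006, 0.718]
ft_force: [-0.0, -1.0, -1.0]
grip_width: 0.0063
```

```bash
python3 - <<'E'
from h import *
st(.483,-.367,.002,0); 
E
```

```text
t 13.53 tcp cm [ 48.28 -36.65   0.27] jaw dir 0.2 w 0.63 F [-0. -1. -1.] j6 0.92
delta cm [ 0.02 -0.05 -0.07] twist -0.2
```

Call:
step_arm --series '[{"x": 0, "y": 0, "z": 0.5, "twist": 0, "jaw": 0.3}, {"x": 0, "y": 0, "z": 2, "twist": 0, "jaw": 0.3}, {"x": 0, "y": 0, "z": 5, "twist": 0, "jaw": 0.3}, {"x": 0, "y": 0, "z": 8, "twist": 0, "jaw": 0.3}, {"x": 0, "y": 0, "z": 8, "twist": 0, "jaw": 0.3}]'

```text
clock: 13.95
eef_pos: [0.4865, -0.3693, 0.0898]
tool_rot: [-0.011, 0.692, -0.009, 0.721]
ft_force: [0.7, -0.4, 1.6]
grip_width: 0.0068
```

```bash
python3 - <<'E'
from h import *
t=b2w(.025,0);print(t); st(*t,.17,-6.65)
snap('wrist','w12')
E
```

```text
[0.62283199 0.0452065 ]
t 13.95 tcp cm [ 48.65 -36.93   8.98] jaw dir 0.2 w 0.68 F [ 0.7 -0.4  1.6] j6 0.92
delta cm [13.64 41.45  8.02] twist -6.9
```

View pics/w12.png

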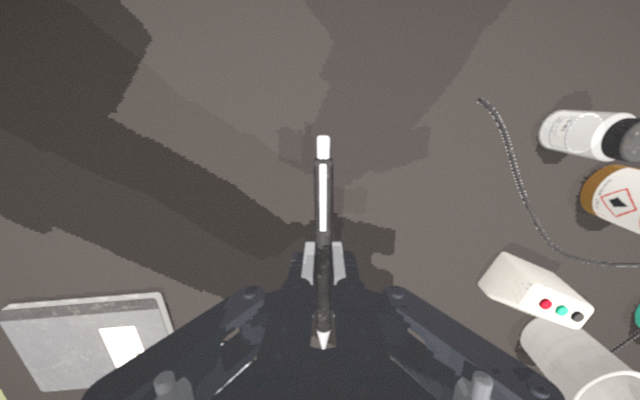

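Call:
step_arm --series '[{"x": 0, "y": 0, "z": 3, "twist": 0, "jaw": 0.3}, {"x": 1, "y": 3, "z": 6, "twist": 0, "jaw": 0.3}, {"x": 2, "y": 6.5, "z": 8, "twist": -1, "jaw": 0.3}, {"x": 3.5, "y": 10, "z": 8, "twist": -2, "jaw": 0.3}, {"x": 5, "y": 13.5, "z": 8, "twist": -3, "jaw": 0.3}, {"x": 6, "y": 17, "z": 8, "twist": -4, "jaw": 0.3}, {"x": 7, "y": 20.5, "z": 8, "twist": -5, "jaw": 0.3}, {"x": 8, "y": 24, "z": 8, "twist": -5, "jaw": 0.3}, {"x": 9, "y": 27.5, "z": 8, "twist": -6, "jaw": 0.3}, {"x": 9.5, "y": 29, "z": 8, "twist": -7, "jaw": 0.3}]'

```text
clock: 14.83
eef_pos: [0.5808, -0.0742, 0.1666]
tool_rot: [0.031, 0.693, -0.05, 0.719]
ft_force: [-0.1, 0.4, -0.5]
grip_width: 0.0065
```

```bash
python3 - <<'E'
from h import *
t=b2w(.025,0); st(*t,.13,-6.65);print(bot.get_obs()['tool_rot'].round(4))
snap('top','t13'); crop('t13',155,120,305,245,5,'t13c')
E
```

```text
t 14.83 tcp cm [58.08 -7.42 16.66] jaw dir -6.6 w 0.65 F [-0.1  0.4 -0.5] j6 1.57
delta cm [ 4.21 11.94 -3.66] twist -0.0
[ 0.0315  0.6929 -0.0504  0.7186]
```

View pics/t13c.png

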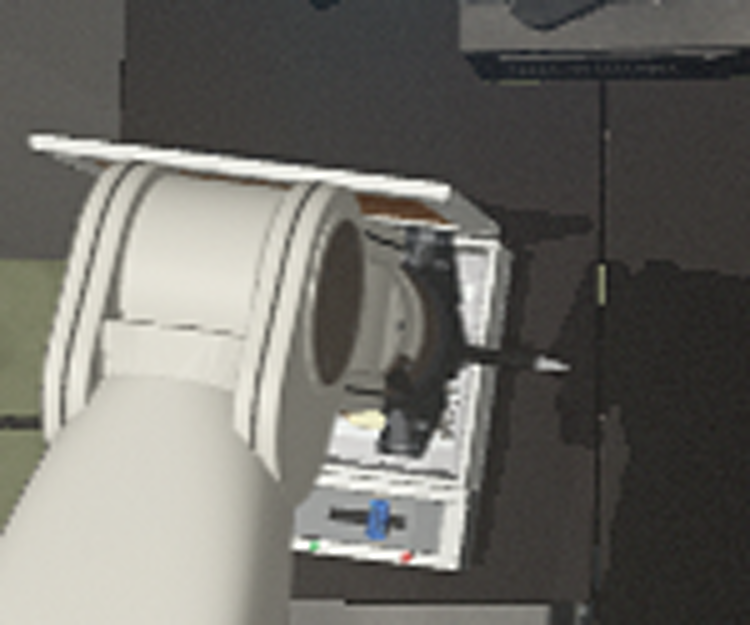

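```bash
python3 - <<'E'
from h import *
t=b2w(.012,0); st(*t,.13,-6.65)
E
```

```text
t 14.88 tcp cm [58.14 -7.29 16.65] jaw dir -6.5 w 0.64 F [1.3 0.9 0.4] j6 1.57
delta cm [ 2.85 11.96 -3.65] twist -0.1
```

Call:
step_arm --series '[{"x": 1, "y": 3, "z": 0, "twist": 0, "jaw": 0.3}, {"x": 2, "y": 6, "z": 0, "twist": 0, "jaw": 0.3}, {"x": 2.5, "y": 9, "z": 0, "twist": 0, "jaw": 0.3}, {"x": 2.8, "y": 11.9, "z": -1, "twist": 0, "jaw": 0.3}, {"x": 2.8, "y": 11.9, "z": -3, "twist": 0, "jaw": 0.3}, {"x": 2.8, "y": 11.9, "z": -4, "twist": 0, "jaw": 0.3}, {"x": 2.8, "y": 11.9, "z": -4, "twist": 0, "jaw": 0.3}, {"x": 2.8, "y": 11.9, "z": -4, "twist": 0, "jaw": 0.3}]'

```text
clock: 15.55
eef_pos: [0.6083, 0.0451, 0.1254]
tool_rot: [0.031, 0.694, -0.05, 0.718]
ft_force: [-0.1, 0.1, 0.2]
grip_width: 0.0064
```

```bash
python3 - <<'E'
from h import *
t=b2w(.012,0); st(*t,.02,-6.65);print(bot.get_obs()['tool_rot'].round(4))
snap('wrist','w14')
E
```

```text
t 15.55 tcp cm [60.83  4.51 12.54] jaw dir -6.6 w 0.64 F [-0.1  0.1  0.2] j6 1.78
delta cm [  0.16   0.16 -10.54] twist -0.1
[ 0.0314  0.6939 -0.0502  0.7177]
```

View pics/w14.png

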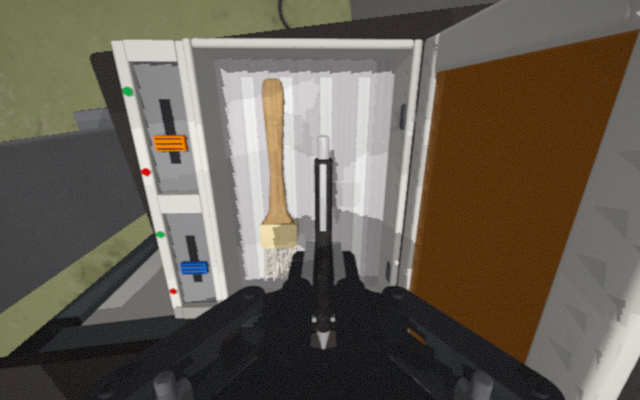

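Call:
step_arm --series '[{"x": 0.1, "y": 0.1, "z": -3, "twist": 0, "jaw": 0.3}, {"x": 0.1, "y": 0.1, "z": -6, "twist": 0, "jaw": 0.3}, {"x": 0.1, "y": 0.1, "z": -8.5, "twist": 0, "jaw": 0.3}, {"x": 0.1, "y": 0.1, "z": -10, "twist": 0, "jaw": 0.3}, {"x": 0.1, "y": 0.1, "z": -10.8, "twist": 0, "jaw": 0.3}, {"x": 0.1, "y": 0.1, "z": -11, "twist": 0, "jaw": 0.3}, {"x": 0.1, "y": 0.1, "z": -11, "twist": 0, "jaw": 0.3}]'

```text
clock: 16.18
eef_pos: [0.6109, 0.0453, 0.0173]
tool_rot: [0.032, 0.693, -0.051, 0.719]
ft_force: [-0.4, 0.0, -0.7]
grip_width: 0.0065
```

```bash
python3 - <<'E'
from h import *
t=b2w(.012,0); st(*t,.0115,-6.65)
E
```

```text
t 16.18 tcp cm [61.09  4.53  1.73] jaw dir -6.7 w 0.65 F [-0.4  0.  -0.7] j6 1.78
delta cm [-0.1   0.14 -0.58] twist 0.0
```

Call:
step_arm --series '[{"x": 0, "y": 0, "z": -0.3, "twist": 0, "jaw": 0.3}, {"x": 0, "y": 0, "z": -0.5, "twist": 0, "jaw": 0.3}, {"x": 0, "y": 0, "z": -0.5, "twist": 0, "jaw": 0.3}, {"x": 0, "y": 0, "z": -0.5, "twist": 0, "jaw": 1.2}, {"x": 0, "y": 0, "z": -0.3, "twist": 0, "jaw": 2}, {"x": 0, "y": 0, "z": 0.3, "twist": 0, "jaw": 2.2}, {"x": 0, "y": 0, "z": 1, "twist": 0, "jaw": 2.2}, {"x": 0, "y": 0, "z": 4, "twist": 0, "jaw": 2.2}, {"x": -2, "y": 0, "z": 8, "twist": 0, "jaw": 2.2}, {"x": -5, "y": 0, "z": 12, "twist": 0, "jaw": 2.2}]'

```text
clock: 17.02
eef_pos: [0.5687, 0.0453, 0.13]
tool_rot: [0.032, 0.692, -0.051, 0.719]
ft_force: [1.1, 0.1, 0.8]
grip_width: 0.0219
```

Call:
step_arm --series '[{"x": -3, "y": 0, "z": 3, "twist": 0, "jaw": 1}, {"x": -5, "y": 0, "z": 6, "twist": 0, "jaw": 0}, {"x": -5, "y": 0, "z": 6, "twist": 0, "jaw": 0}, {"x": -5, "y": 0, "z": 6, "twist": 0, "jaw": 0}]'

```text
clock: 17.35
eef_pos: [0.5198, 0.0456, 0.1939]
tool_rot: [0.033, 0.689, -0.05, 0.722]
ft_force: [0.7, -0.0, 0.1]
grip_width: 0.0
```

```bash
python3 - <<'E'
from h import *
st(); print(bot.get_obs()['tool_rot'].round(3))
snap('wrist','w15'); snap('side','s15'); crop('s15',220,60,370,180,5,'s15c')
E
```

```text
t 17.35 tcp cm [51.98  4.56 19.39] jaw dir -6.7 w 0.0 F [ 0.7 -0.   0.1] j6 1.79
[ 0.033  0.689 -0.05   0.722]
```

View pics/w15.png

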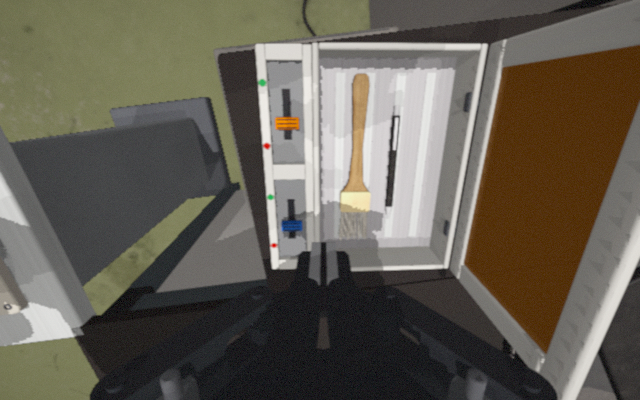

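View pics/s15c.png

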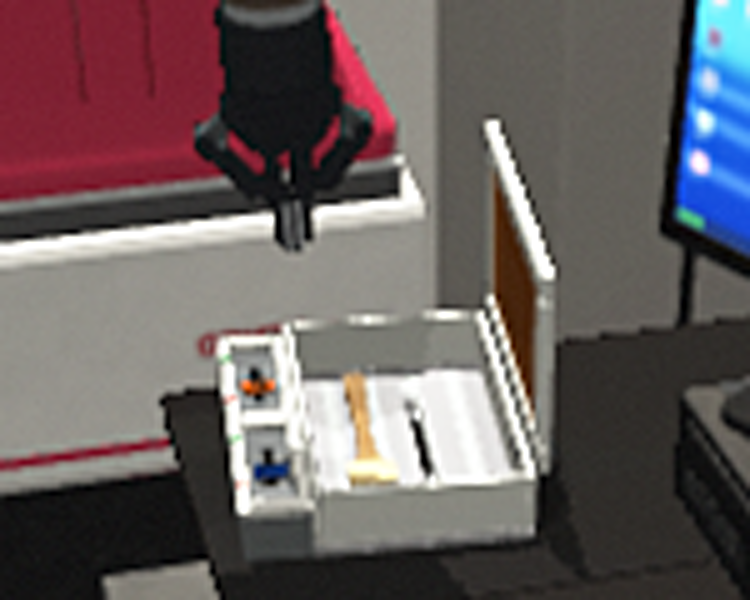

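```bash
python3 - <<'E'
from h import *
np.set_printoptions(precision=4,suppress=True)
for f in ['top0','t8']:
  for uz in (100,200,300,400,500,530):
    u=155+uz/6; 
    for k in (-3,0,3):
        v=140+(52+(uz-35)*57/505+k)/6; w=world('top',f,u,v); print(f,(round(u),round(v)),w,w2b(w))
E
```

```text
top0 (172, 149) [0.6907 0.127  0.2177] [0.0829 0.0891]
top0 (172, 150) [0.6899 0.1282 0.2145] [0.082  0.0902]
top0 (172, 150) [0.6885 0.1282 0.2144] [0.0806 0.09  ]
top0 (188, 151) [0.6848 0.0779 0.2221] [0.0827 0.0397]
top0 (188, 152) [0.6848 0.0805 0.2146] [0.0825 0.0422]
top0 (188, 152) [0.6834 0.0804 0.2145] [0.081 0.042]
top0 (205, 153) [0.6808 0.0323 0.2162] [ 0.0841 -0.0061]
top0 (205, 154) [0.6789 0.0314 0.2191] [ 0.0823 -0.0072]
top0 (205, 154) [0.6775 0.0314 0.219 ] [ 0.0809 -0.0074]
top0 (222, 155) [ 0.6755 -0.0157  0.2179] [ 0.0843 -0.0544]
top0 (222, 156) [ 0.6744 -0.0153  0.2161] [ 0.0832 -0.0541]
top0 (222, 156) [ 0.6729 -0.0153  0.216 ] [ 0.0818 -0.0543]
top0 (238, 157) [ 0.6704 -0.0632  0.218 ] [ 0.0848 -0.1022]
top0 (238, 157) [ 0.669  -0.0632  0.2179] [ 0.0834 -0.1023]
top0 (238, 158) [ 0.668  -0.0627  0.2154] [ 0.0823 -0.1019]
top0 (243, 157) [ 0.6694 -0.0768  0.2151] [ 0.0854 -0.1158]
top0 (243, 158) [ 0.6683 -0.0764  0.2129] [ 0.0843 -0.1155]
top0 (243, 158) [ 0.6669 -0.0764  0.2128] [ 0.0829 -0.1157]
t8 (172, 149) [0.6907 0.1271 0.2177] [0.0829 0.0891]
t8 (172,
[... 241 characters left out ...]
[0.0806 0.041 ]
t8 (205, 153) [0.6803 0.0315 0.2191] [ 0.0837 -0.007 ]
t8 (205, 154) [0.6795 0.0325 0.2156] [ 0.0828 -0.0061]
t8 (205, 154) [0.6781 0.0325 0.2154] [ 0.0814 -0.0063]
t8 (222, 155) [ 0.675  -0.0163  0.2202] [ 0.084 -0.055]
t8 (222, 156) [ 0.674  -0.0157  0.218 ] [ 0.0829 -0.0546]
t8 (222, 156) [ 0.6726 -0.0158  0.2179] [ 0.0815 -0.0548]
t8 (238, 157) [ 0.6708 -0.0627  0.216 ] [ 0.0851 -0.1017]
t8 (238, 157) [ 0.6693 -0.0627  0.2159] [ 0.0837 -0.1018]
t8 (238, 158) [ 0.6674 -0.0634  0.2188] [ 0.0818 -0.1027]
t8 (243, 157) [ 0.6694 -0.0767  0.2148] [ 0.0854 -0.1157]
t8 (243, 158) [ 0.6671 -0.0778  0.22  ] [ 0.0832 -0.1171]
t8 (243, 158) [ 0.6657 -0.0779  0.2199] [ 0.0818 -0.1173]
```

```bash
python3 - <<'E'
from h import *
np.set_printoptions(precision=3,suppress=True)
for u,v in [(218,119),(222,114),(180,72),(200,98),(240,108),(260,98),(280,122),(255,125),(300,80),(217,121),(190,130),(230,135)]: print((u,v),world('top','top0',u,v))
for y in (-.1,-.08,-.06,-.04,0): 
  t=b2w(.115,y); print(y,t,np.hypot(*t))
E
```

```text
(218, 119) [ 0.78  -0.002  0.217]
(222, 114) [ 0.789 -0.018  0.234]
(180, 72) [ 0.798 -0.002  0.523]
(200, 98) [0.789 0.001 0.376]
(240, 108) [ 0.812 -0.065  0.219]
(260, 98) [ 0.841 -0.122  0.22 ]
(280, 122) [ 0.802 -0.166  0.104]
(255, 125) [ 0.792 -0.088  0.103]
(300, 80) [ 0.899 -0.234  0.207]
(217, 121) [0.777 0.004 0.204]
(190, 130) [0.8   0.151 0.   ]
(230, 135) [0.783 0.014 0.003]
-0.1 [ 0.701 -0.065] 0.7036192080294129
-0.08 [ 0.703 -0.045] 0.704385946167304
-0.06 [ 0.705 -0.025] 0.7057188763297165
-0.04 [ 0.708 -0.005] 0.7076147989253389
0 [0.712 0.035] 0.7130763256189951
```

Call:
step_arm --series '[{"x": 0, "y": 0, "z": 2, "twist": 7, "jaw": 0}, {"x": 0, "y": -1, "z": 4, "twist": 14, "jaw": 0}, {"x": 1, "y": -2, "z": 6, "twist": 21, "jaw": 0}, {"x": 2, "y": -3, "z": 8, "twist": 28, "jaw": 0}, {"x": 3, "y": -4, "z": 8, "twist": 35, "jaw": 0}, {"x": 4, "y": -5, "z": 8, "twist": 42, "jaw": 0}, {"x": 5, "y": -6, "z": 8, "twist": 49, "jaw": 0}, {"x": 5, "y": -7, "z": 8, "twist": 56, "jaw": 0}, {"x": 5, "y": -8, "z": 8, "twist": 63, "jaw": 0}, {"x": 5, "y": -8, "z": 8, "twist": 70, "jaw": 0}]'

```text
clock: 18.28
eef_pos: [0.569, -0.0364, 0.2677]
tool_rot: [-0.371, 0.586, 0.373, 0.617]
ft_force: [-0.8, 0.1, -0.0]
grip_width: 0.0002
```

```bash
python3 - <<'E'
from h import *
t=b2w(.117,-.07); st(*t,.262,83.35); print(t,bot.get_obs()['tool_rot'].round(3))
E
```

```text
t 18.28 tcp cm [56.9  -3.64 26.77] jaw dir 63.5 w 0.02 F [-0.8  0.1 -0. ] j6 0.38
delta cm [13.71  0.15 -0.57] twist 19.8
[ 0.7061119  -0.03497115] [-0.371  0.586  0.373  0.617]
```

Call:
step_arm --series '[{"x": 0, "y": 0, "z": 0, "twist": 7, "jaw": 0}, {"x": 1, "y": 0, "z": 0, "twist": 14, "jaw": 0}, {"x": 3, "y": 0, "z": 0, "twist": 20, "jaw": 0}, {"x": 6, "y": 0, "z": 0, "twist": 20, "jaw": 0}, {"x": 9, "y": 0, "z": 0, "twist": 20, "jaw": 0}, {"x": 12, "y": 0, "z": 0, "twist": 20, "jaw": 0}, {"x": 13.7, "y": 0, "z": 0, "twist": 20, "jaw": 0}, {"x": 13.7, "y": 0, "z": 0, "twist": 20, "jaw": 0}, {"x": 13.7, "y": 0, "z": 0, "twist": 20, "jaw": 0}]'

```text
clock: 19.03
eef_pos: [0.7063, -0.0365, 0.2634]
tool_rot: [-0.465, 0.514, 0.476, 0.541]
ft_force: [-0.3, 0.4, -0.3]
grip_width: -0.0002
```

```bash
cat >> h.py <<'E'
def tilt():
    from scipy.spatial.transform import Rotation as Ro
    return Ro.from_quat(bot.get_obs()['tool_rot']).as_matrix()[:,0].round(3)
E
python3 - <<'E'
from h import *
t=b2w(.117,-.07); st(*t,.262,83.35); print(tilt(), bot.get_obs()['joint_pos'].round(2))
snap('wrist','w16'); snap('side','s16'); crop('s16',220,20,400,180,4,'s16c'); snap('top','t16'); crop('t16',155,80,305,205,5,'t16c')
E
```

```text
t 19.03 tcp cm [70.63 -3.65 26.34] jaw dir 83.5 w -0.02 F [-0.3  0.4 -0.3] j6 0.05
delta cm [-0.02  0.15 -0.14] twist -0.2
[ 0.018  0.037 -0.999] [-0.07  0.68  0.78  1.65  0.04  0.05]
```

View pics/w16.png

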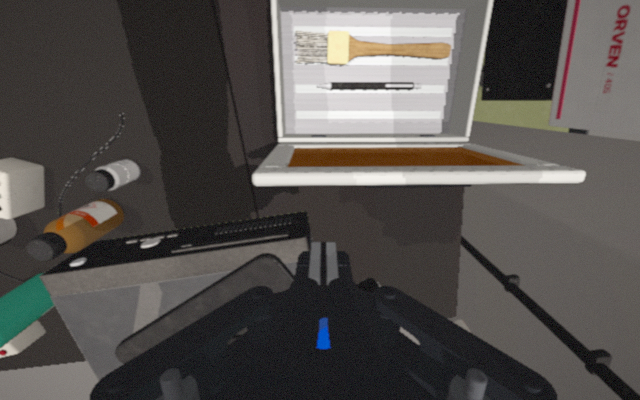

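View pics/s16c.png

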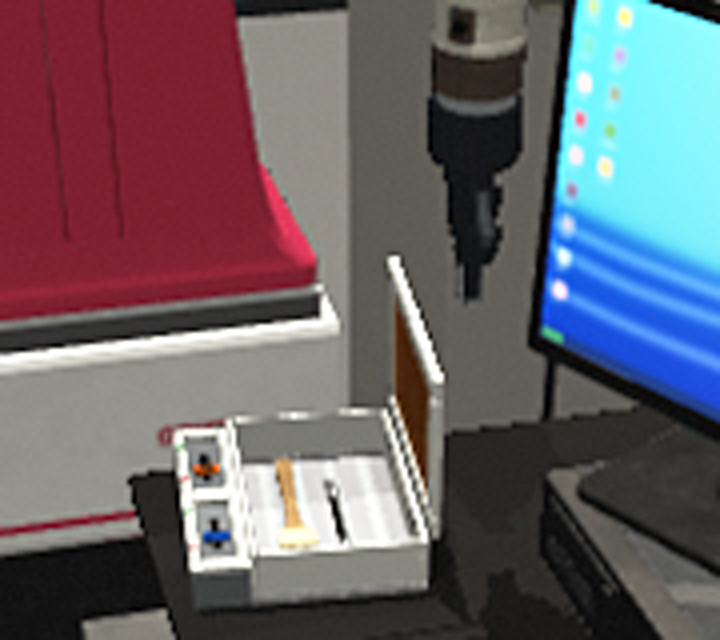

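View pics/t16c.png

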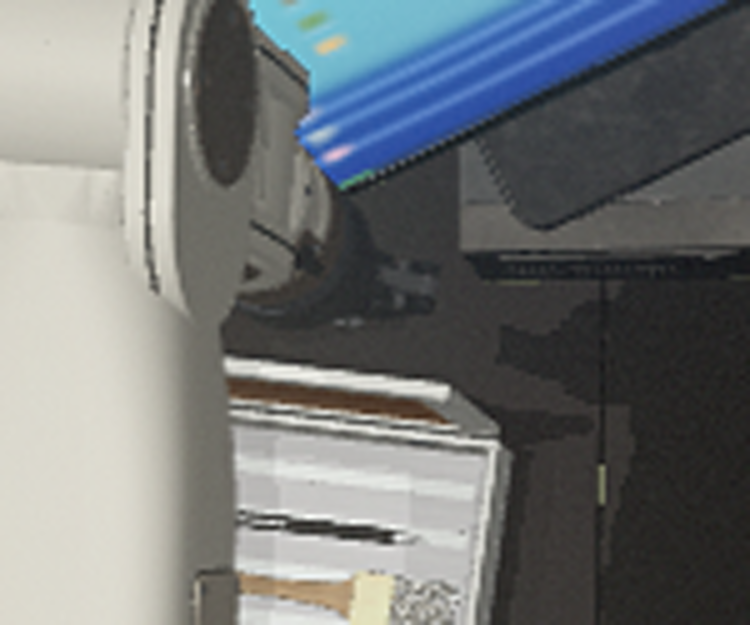

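Call:
step_arm --series '[{"x": -0.2, "y": 0, "z": -2, "twist": 0, "jaw": 0}, {"x": -0.4, "y": 0, "z": -4, "twist": 0, "jaw": 0}, {"x": -0.6, "y": 0, "z": -6, "twist": 0, "jaw": 0}, {"x": -0.6, "y": 0, "z": -7, "twist": 0, "jaw": 0}, {"x": -0.6, "y": 0, "z": -7, "twist": 0, "jaw": 0}, {"x": -0.6, "y": 0, "z": -7, "twist": 0, "jaw": 0}]'

```text
clock: 19.68
eef_pos: [0.6987, -0.0365, 0.1978]
tool_rot: [-0.466, 0.513, 0.475, 0.542]
ft_force: [-0.1, 0.7, 0.7]
grip_width: -0.0003
```

```bash
python3 - <<'E'
from h import *
st(); print(tilt(), w2b(bot.get_obs()['eef_pos']))
# path rows
T=.008;r=.14
for th in np.arange(95,-5,-8):
    a=np.radians(th); x=.081-r*np.cos(a)+T*np.sin(a)+.011; z=.055+r*np.sin(a)+T*np.cos(a)
    print(th, b2w(x,-.07).round(4), round(z,4))
E
```

```text
t 19.68 tcp cm [69.87 -3.65 19.78] jaw dir 83.5 w -0.03 F [-0.1  0.7  0.7] j6 0.05
[ 0.022  0.037 -0.999] [ 0.10981175 -0.07242407]
95 [ 0.7013 -0.0344] 0.1938
87 [ 0.6819 -0.0322] 0.1952
79 [ 0.6625 -0.0299] 0.194
71 [ 0.6435 -0.0277] 0.19
63 [ 0.6252 -0.0255] 0.1834
55 [ 0.608  -0.0235] 0.1743
47 [ 0.5923 -0.0217] 0.1628
39 [ 0.5782 -0.0201] 0.1493
31 [ 0.5662 -0.0187] 0.134
23 [ 0.5564 -0.0175] 0.1171
15 [ 0.549  -0.0167] 0.099
7 [ 0.5442 -0.0161] 0.08
-1 [ 0.5421 -0.0159] 0.0606
```

Call:
step_arm --series '[{"x": -1.7, "y": 0.4, "z": -0.2, "twist": 0, "jaw": 0}, {"x": -2.6, "y": 0.5, "z": -0.3, "twist": 0, "jaw": 0}, {"x": -3.6, "y": 0.6, "z": -0.4, "twist": 0, "jaw": 0}, {"x": -4.6, "y": 0.8, "z": -0.6, "twist": 0, "jaw": 0}, {"x": -5.5, "y": 0.9, "z": -0.8, "twist": 0, "jaw": 0}, {"x": -6.4, "y": 1.0, "z": -1.1, "twist": 0, "jaw": 0}, {"x": -7.3, "y": 1.1, "z": -1.4, "twist": 0, "jaw": 0}, {"x": -8.2, "y": 1.2, "z": -1.9, "twist": 0, "jaw": 0}, {"x": -9.1, "y": 1.3, "z": -2.3, "twist": 0, "jaw": 0}, {"x": -9.1, "y": 1.3, "z": -2.3, "twist": 0, "jaw": 0}]'

```text
clock: 20.52
eef_pos: [0.6083, -0.0238, 0.1774]
tool_rot: [-0.467, 0.512, 0.474, 0.543]
ft_force: [0.6, -0.9, 1.2]
grip_width: -0.0001
```

```bash
python3 - <<'E'
from h import *
st(.608,-.0235,.1743); print(tilt(), w2b(bot.get_obs()['eef_pos']))
snap('side','s17'); crop('s17',220,60,370,180,5,'s17c')
E
```

```text
t 20.52 tcp cm [60.83 -2.38 17.74] jaw dir 83.5 w -0.01 F [ 0.6 -0.9  1.2] j6 0.06
delta cm [-0.03  0.03 -0.31] twist None
[ 0.027  0.036 -0.999] [ 0.01853961 -0.07023833]
```

View pics/s17c.png

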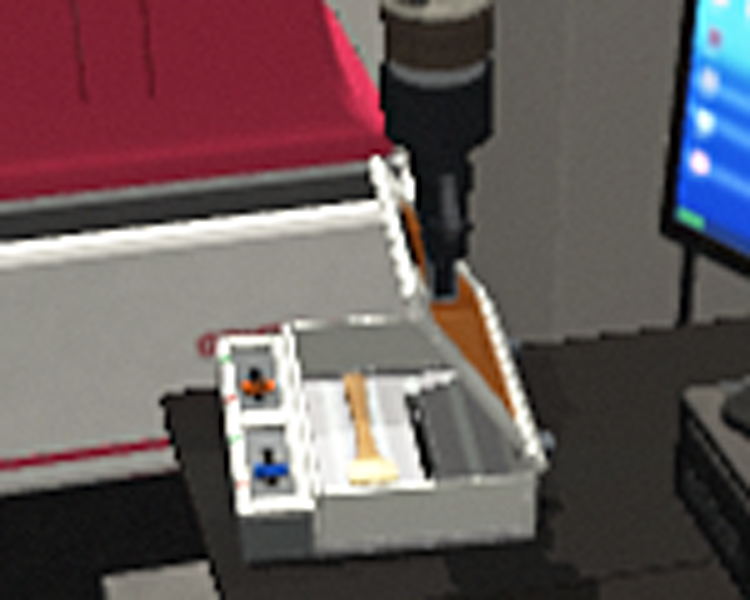

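Call:
step_arm --series '[{"x": -0.8, "y": 0.1, "z": -0.9, "twist": 0, "jaw": 0}, {"x": -1.6, "y": 0.2, "z": -1.5, "twist": 0, "jaw": 0}, {"x": -2.3, "y": 0.3, "z": -2.1, "twist": 0, "jaw": 0}, {"x": -3.0, "y": 0.4, "z": -2.8, "twist": 0, "jaw": 0}, {"x": -3.6, "y": 0.4, "z": -3.6, "twist": 0, "jaw": 0}, {"x": -4.2, "y": 0.5, "z": -4.3, "twist": 0, "jaw": 0}, {"x": -4.7, "y": 0.5, "z": -5.2, "twist": 0, "jaw": 0}, {"x": -5.2, "y": 0.6, "z": -6.0, "twist": 0, "jaw": 0}, {"x": -5.4, "y": 0.6, "z": -6.5, "twist": 0, "jaw": 0}, {"x": -5.4, "y": 0.6, "z": -6.5, "twist": 0, "jaw": 0}]'

```text
clock: 21.4
eef_pos: [0.555, -0.0175, 0.1124]
tool_rot: [-0.467, 0.512, 0.474, 0.543]
ft_force: [0.3, 0.3, -0.4]
grip_width: 0.0001
```

```bash
python3 - <<'E'
from h import *
st(.5442,-.0161,.08); print(tilt(), w2b(bot.get_obs()['eef_pos']))
snap('side','s18'); crop('s18',220,60,370,180,5,'s18c')
E
```

```text
t 21.4 tcp cm [55.5  -1.75 11.24] jaw dir 83.5 w 0.01 F [ 0.3  0.3 -0.4] j6 0.06
delta cm [-1.08  0.14 -3.24] twist None
[ 0.027  0.037 -0.999] [-0.0351513  -0.07014026]
```

View pics/s18c.png

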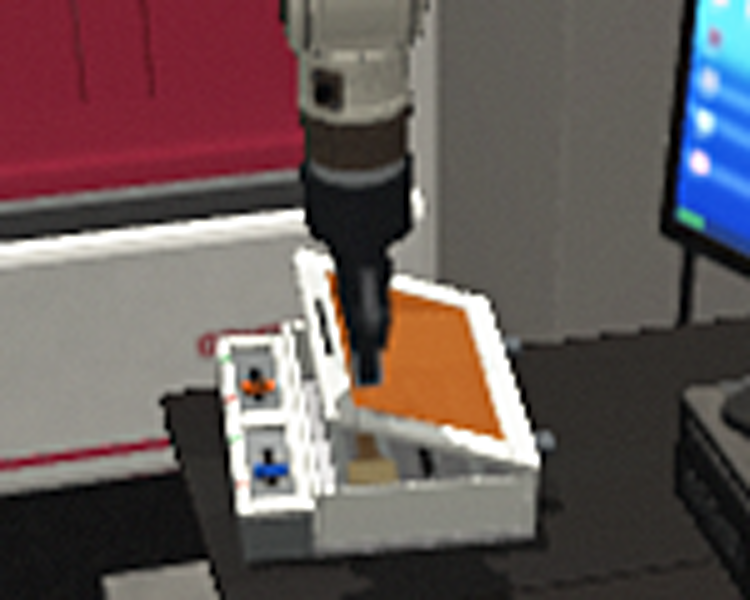

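Call:
step_arm --series '[{"x": -0.3, "y": 0, "z": -0.7, "twist": 0, "jaw": 0}, {"x": -0.6, "y": 0.1, "z": -1.4, "twist": 0, "jaw": 0}, {"x": -0.8, "y": 0.1, "z": -2.1, "twist": 0, "jaw": 0}, {"x": -1.0, "y": 0.1, "z": -2.8, "twist": 0, "jaw": 0}, {"x": -1.1, "y": 0.1, "z": -3.4, "twist": 0, "jaw": 0}, {"x": -1.2, "y": 0.1, "z": -3.9, "twist": 0, "jaw": 0}, {"x": -1.2, "y": 0.1, "z": -4.3, "twist": 0, "jaw": 0}, {"x": -1.2, "y": 0.1, "z": -4.6, "twist": 0, "jaw": 0}, {"x": -1.2, "y": 0.1, "z": -4.6, "twist": 0, "jaw": 0}]'

```text
clock: 22.2
eef_pos: [0.542, -0.0165, 0.0656]
tool_rot: [-0.467, 0.512, 0.475, 0.542]
ft_force: [0.4, -0.5, 0.3]
grip_width: -0.0001
```

```bash
python3 - <<'E'
from h import *
st(.5421,-.0159,.063); print(tilt(), w2b(bot.get_obs()['eef_pos']))
snap('side','s19'); crop('s19',220,60,370,180,5,'s19c')
E
```

```text
t 22.2 tcp cm [54.2  -1.65  6.56] jaw dir 83.5 w -0.01 F [ 0.4 -0.5  0.3] j6 0.06
delta cm [ 0.01  0.06 -0.26] twist None
[ 0.024  0.037 -0.999] [-0.048167   -0.07064774]
```

View pics/s19c.png

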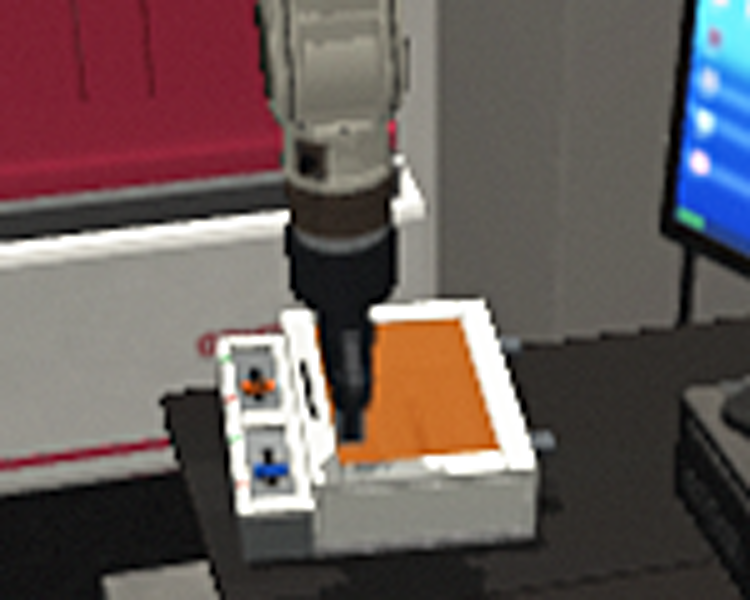

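Call:
step_arm --series '[{"x": 0, "y": 0, "z": -0.3, "twist": 0, "jaw": 0}, {"x": 0, "y": 0, "z": -0.5, "twist": 0, "jaw": 0}, {"x": 0, "y": 0, "z": -0.7, "twist": 0, "jaw": 0}, {"x": 0, "y": 0, "z": -0.7, "twist": 0, "jaw": 0}]'

```text
clock: 22.58
eef_pos: [0.5424, -0.0168, 0.0647]
tool_rot: [-0.467, 0.512, 0.474, 0.543]
ft_force: [-13.3, 0.1, 36.9]
grip_width: -0.0003
```

Call:
step_arm --series '[{"x": 0, "y": 0, "z": 0.3, "twist": 0, "jaw": 0}, {"x": 0, "y": 0, "z": 3, "twist": 0, "jaw": 1}, {"x": 0, "y": 0, "z": 7, "twist": 0, "jaw": 3}, {"x": -2, "y": 0, "z": 10, "twist": 0, "jaw": 3}, {"x": -4, "y": 1, "z": 12, "twist": 0, "jaw": 3}, {"x": -6, "y": 1.5, "z": 12, "twist": 0, "jaw": 3}, {"x": -6, "y": 1.5, "z": 12, "twist": 0, "jaw": 3}, {"x": -6, "y": 1.5, "z": 12, "twist": 0, "jaw": 3}]'

```text
clock: 23.25
eef_pos: [0.4815, -0.0017, 0.185]
tool_rot: [-0.468, 0.512, 0.474, 0.543]
ft_force: [0.7, 0.4, 0.1]
grip_width: 0.0303
```

```bash
python3 - <<'E'
from h import *
np.set_printoptions(precision=4,suppress=True)
t=b2w(-.107,-.066);print(t); st(*t,.1,83.35); print(tilt())
snap('side','s20'); crop('s20',230,100,350,180,6,'s20c'); snap('wrist','w20')
snap('top','t20'); crop('t20',155,140,275,245,6,'t20c')
for uz,vz in [(200,200),(300,330),(450,420),(500,420),(150,380),(250,400),(350,415)]: 
    w=world('top','t20',155+uz/6,140+vz/6);print(uz,vz,w2b(w),w[2])
E
```

```text
[ 0.4841 -0.0051]
t 23.25 tcp cm [48.15 -0.17 18.5 ] jaw dir 83.5 w 3.03 F [0.7 0.4 0.1] j6 0.09
delta cm [ 0.26 -0.34 -8.5 ] twist -0.2
[ 0.028  0.036 -0.999]
200 200 [0.0364 0.089 ] 0.0566799723410949
300 330 [-0.0264  0.0244] 0.06001779685869879
450 420 [-0.0641 -0.0614] 0.05847150888641606
500 420 [-0.061  -0.0894] 0.06554539574157969
150 380 [-0.0745 -0.098 ] 0.6043327859296717
250 400 [-0.0756 -0.1093] 0.5398439192987058
350 415 [-0.0681 -0.01  ] 0.06495178038206695
```

View pics/s20c.png

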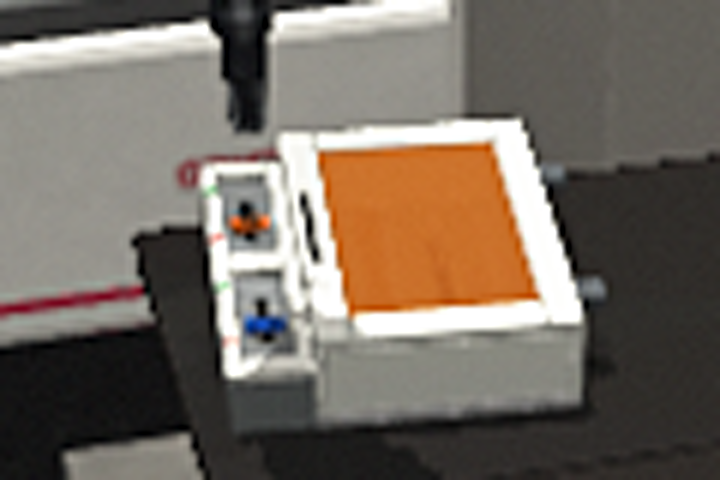

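View pics/w20.png

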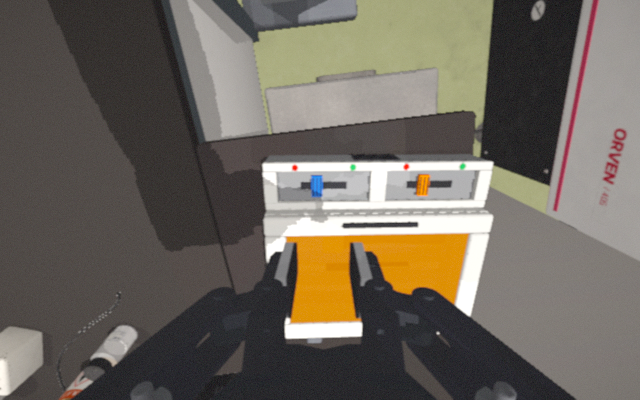

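View pics/t20c.png

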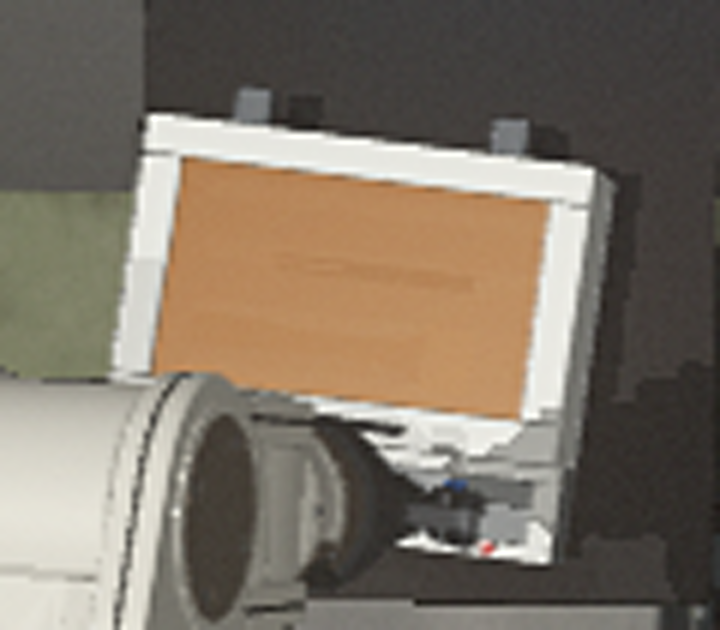

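Call:
step_arm --series '[{"x": 0.1, "y": -0.3, "z": -3, "twist": 0, "jaw": 3}, {"x": 0.1, "y": -0.3, "z": -7, "twist": 0, "jaw": 3}, {"x": 0.1, "y": -0.3, "z": -10, "twist": 0, "jaw": 3}, {"x": 0.1, "y": -0.3, "z": -12.5, "twist": 0, "jaw": 3}, {"x": 0.1, "y": -0.3, "z": -13.5, "twist": 0, "jaw": 3}, {"x": 0.1, "y": -0.3, "z": -13.5, "twist": 0, "jaw": 3}, {"x": 0.1, "y": -0.3, "z": -13.5, "twist": 0, "jaw": 3}]'

```text
clock: 23.98
eef_pos: [0.4833, -0.0051, 0.0479]
tool_rot: [-0.467, 0.513, 0.474, 0.543]
ft_force: [-0.4, -0.0, -0.4]
grip_width: 0.0295
```

```bash
python3 - <<'E'
from h import *
st(.483,-.005,.04,83.35)
snap('wrist','w21'); crop('w21',170,150,470,400,2.5,'w21c')
E
```

```text
t 23.98 tcp cm [48.33 -0.51  4.79] jaw dir 83.5 w 2.95 F [-0.4 -0.  -0.4] j6 0.08
delta cm [-0.03  0.01 -0.79] twist -0.1
```

View pics/w21c.png

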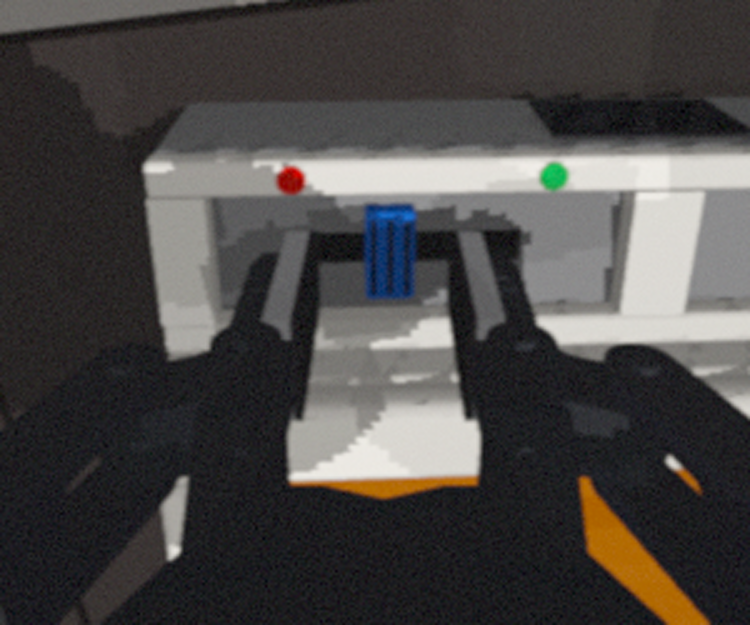

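Call:
step_arm --series '[{"x": 0, "y": 0, "z": -0.4, "twist": 0, "jaw": 3}, {"x": 0, "y": 0, "z": -0.7, "twist": 0, "jaw": 3}, {"x": 0, "y": 0, "z": -0.8, "twist": 0, "jaw": 3}, {"x": 0, "y": 0, "z": -0.8, "twist": 0, "jaw": 3}]'

```text
clock: 24.37
eef_pos: [0.4845, -0.0051, 0.0413]
tool_rot: [-0.467, 0.512, 0.474, 0.543]
ft_force: [-0.2, -0.4, 0.5]
grip_width: 0.0299
```

```bash
python3 - <<'E'
from h import *
st(.483,-.005,.04,83.35)
E
```

```text
t 24.37 tcp cm [48.45 -0.51  4.13] jaw dir 83.5 w 2.99 F [-0.2 -0.4  0.5] j6 0.08
delta cm [-0.15  0.01 -0.13] twist -0.1
```

Call:
step_arm --series '[{"x": -0.1, "y": 0.3, "z": -0.2, "twist": 0, "jaw": 3}, {"x": 0, "y": 0.8, "z": -0.2, "twist": 0, "jaw": 3}, {"x": 0.05, "y": 1.3, "z": -0.2, "twist": 0, "jaw": 3}, {"x": 0.1, "y": 1.8, "z": -0.2, "twist": 0, "jaw": 3}, {"x": 0.15, "y": 2.2, "z": -0.2, "twist": 0, "jaw": 3}, {"x": 0.2, "y": 2.5, "z": -0.2, "twist": 0, "jaw": 3}, {"x": 0.2, "y": 2.6, "z": -0.2, "twist": 0, "jaw": 3}, {"x": 0.2, "y": 2.7, "z": -0.2, "twist": 0, "jaw": 3}, {"x": 0.2, "y": 2.7, "z": -0.2, "twist": 0, "jaw": 3}]'

```text
clock: 25.12
eef_pos: [0.4864, 0.021, 0.0393]
tool_rot: [-0.468, 0.513, 0.473, 0.543]
ft_force: [-1.7, -4.4, 0.6]
grip_width: 0.03
```

```bash
python3 - <<'E'
from h import *
st(.483,-.005,.04,83.35);print(w2b(bot.get_obs()['eef_pos']))
snap('wrist','w22'); crop('w22',170,150,470,400,2.5,'w22c')
E
```

```text
t 25.12 tcp cm [48.64  2.1   3.93] jaw dir 83.4 w 3.0 F [-1.7 -4.4  0.6] j6 0.14
delta cm [-0.34 -2.6   0.07] twist -0.1
[-0.10768461 -0.03978721]
```

View pics/w22c.png

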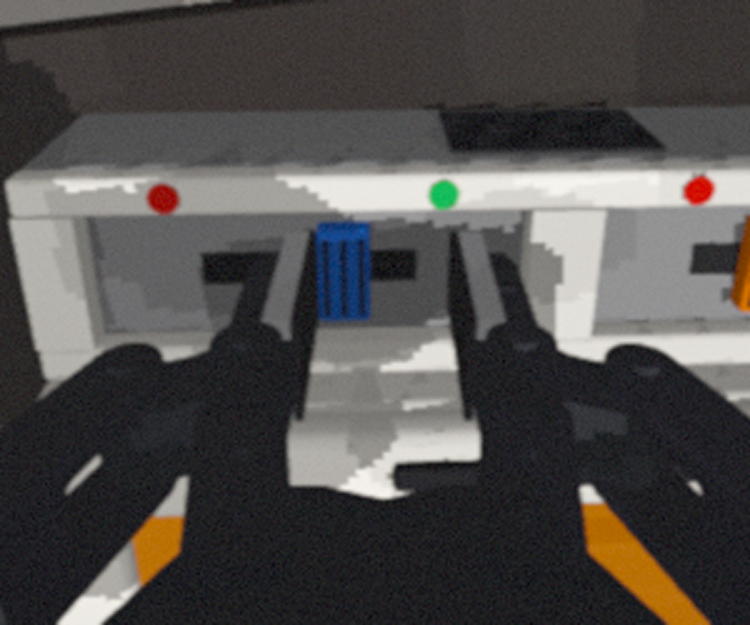

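Call:
step_arm --series '[{"x": 0, "y": 0.2, "z": 0, "twist": 0, "jaw": 3}, {"x": 0, "y": 0.3, "z": 0, "twist": 0, "jaw": 3}, {"x": 0, "y": 0.3, "z": 0, "twist": 0, "jaw": 3}]'

```text
clock: 25.42
eef_pos: [0.4865, 0.0213, 0.0392]
tool_rot: [-0.469, 0.514, 0.471, 0.542]
ft_force: [-1.1, -10.3, 1.1]
grip_width: 0.0302
```

```bash
python3 - <<'E'
from h import *
t=b2w(-.107,.05);print(t); st(*t,.08,83.35)
E
```

```text
[0.49750609 0.11014816]
t 25.42 tcp cm [48.65  2.13  3.92] jaw dir 83.3 w 3.02 F [ -1.1 -10.3   1.1] j6 0.14
delta cm [1.11 8.89 4.08] twist 0.0
```

Call:
step_arm --series '[{"x": 0, "y": -0.3, "z": 0.5, "twist": 0, "jaw": 3}, {"x": 0, "y": -0.3, "z": 2, "twist": 0, "jaw": 3}, {"x": 0, "y": -0.3, "z": 4, "twist": 0, "jaw": 3}, {"x": 0.4, "y": 3, "z": 4.5, "twist": 0, "jaw": 3}, {"x": 0.7, "y": 6, "z": 4.5, "twist": 0, "jaw": 3}, {"x": 1, "y": 9, "z": 4.5, "twist": 0, "jaw": 3}, {"x": 1, "y": 9, "z": 3, "twist": 0, "jaw": 3}, {"x": 1, "y": 9, "z": 1.5, "twist": 0, "jaw": 3}, {"x": 1, "y": 9, "z": 1, "twist": 0, "jaw": 3}, {"x": 1, "y": 9, "z": 1, "twist": 0, "jaw": 3}]'

```text
clock: 26.25
eef_pos: [0.4951, 0.1116, 0.048]
tool_rot: [-0.468, 0.515, 0.472, 0.541]
ft_force: [-0.5, 0.9, 0.2]
grip_width: 0.03
```

```bash
python3 - <<'E'
from h import *
t=b2w(-.107,.05); st(*t,.04,83.35)
snap('wrist','w23'); crop('w23',170,150,470,400,2.5,'w23c')
E
```

```text
t 26.25 tcp cm [49.51 11.16  4.8 ] jaw dir 83.3 w 3.0 F [-0.5  0.9  0.2] j6 0.32
delta cm [ 0.24 -0.15 -0.8 ] twist 0.0
```

View pics/w23c.png

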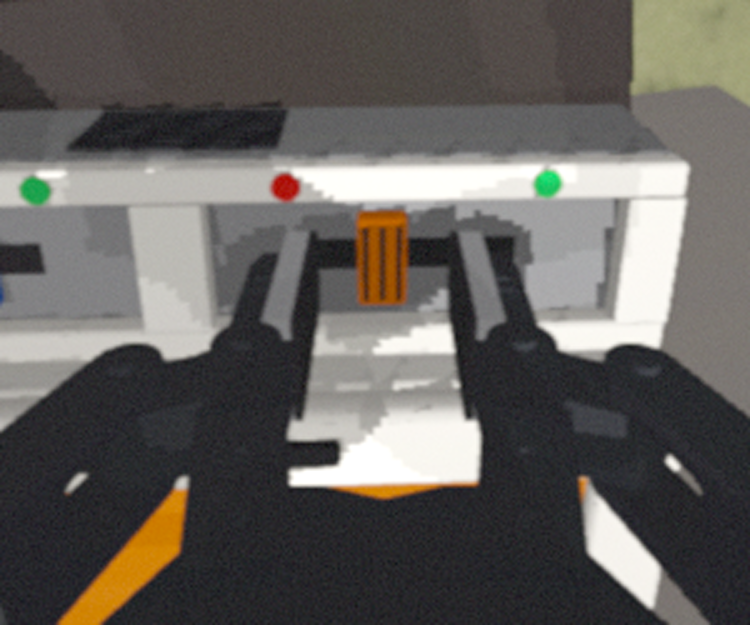

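Lowering into the slot round the orange cap, then sliding it left.

Call:
step_arm --series '[{"x": 0.1, "y": -0.1, "z": -0.4, "twist": 0, "jaw": 3}, {"x": 0.1, "y": -0.1, "z": -0.7, "twist": 0, "jaw": 3}, {"x": 0.1, "y": -0.1, "z": -0.9, "twist": 0, "jaw": 3}, {"x": 0.1, "y": -0.1, "z": -0.9, "twist": 0, "jaw": 3}]'

```text
clock: 26.63
eef_pos: [0.4968, 0.1102, 0.0397]
tool_rot: [-0.468, 0.515, 0.471, 0.542]
ft_force: [0.1, 0.3, -0.3]
grip_width: 0.03
```

Call:
step_arm --series '[{"x": 0, "y": 0.4, "z": -0.1, "twist": 0, "jaw": 3}, {"x": 0, "y": 0.9, "z": -0.1, "twist": 0, "jaw": 3}, {"x": 0.1, "y": 1.4, "z": -0.1, "twist": 0, "jaw": 3}, {"x": 0.15, "y": 1.8, "z": -0.1, "twist": 0, "jaw": 3}, {"x": 0.2, "y": 2.2, "z": -0.1, "twist": 0, "jaw": 3}, {"x": 0.25, "y": 2.5, "z": -0.1, "twist": 0, "jaw": 3}, {"x": 0.3, "y": 2.7, "z": -0.1, "twist": 0, "jaw": 3}, {"x": 0.3, "y": 2.7, "z": -0.1, "twist": 0, "jaw": 3}]'

```text
clock: 27.3
eef_pos: [0.4991, 0.1363, 0.0385]
tool_rot: [-0.468, 0.516, 0.471, 0.541]
ft_force: [-2.1, -4.2, 2.8]
grip_width: 0.0301
```

```bash
python3 - <<'E'
from h import *
st();print(w2b(bot.get_obs()['eef_pos']))
snap('wrist','w24'); crop('w24',170,150,470,400,2.5,'w24c')
E
```

```text
t 27.3 tcp cm [49.91 13.63  3.85] jaw dir 83.3 w 3.01 F [-2.1 -4.2  2.8] j6 0.37
[-0.10840163  0.07621035]
```

View pics/w24c.png

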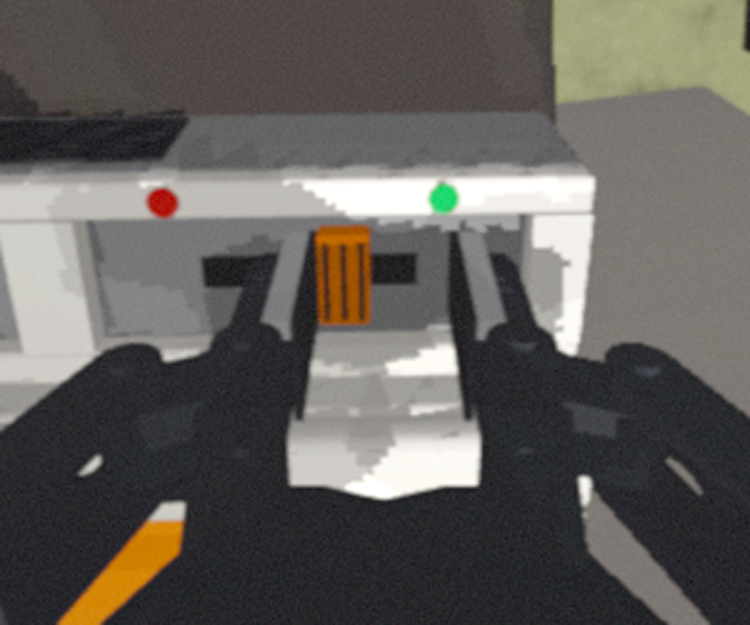

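Call:
step_arm --series '[{"x": 0, "y": 0.2, "z": 0, "twist": 0, "jaw": 3}, {"x": 0, "y": 0.3, "z": 0, "twist": 0, "jaw": 3}, {"x": 0, "y": 0.3, "z": 0, "twist": 0, "jaw": 3}, {"x": 0, "y": 0.3, "z": 0, "twist": 0, "jaw": 3}]'

```text
clock: 27.68
eef_pos: [0.4991, 0.1365, 0.0385]
tool_rot: [-0.47, 0.518, 0.469, 0.54]
ft_force: [-0.4, -9.0, 2.2]
grip_width: 0.0301
```

Call:
step_arm --series '[{"x": 0, "y": -0.3, "z": 0.3, "twist": 0, "jaw": 3}, {"x": 0, "y": -0.3, "z": 2, "twist": 0, "jaw": 3}, {"x": 0, "y": -0.3, "z": 5, "twist": 0, "jaw": 3}, {"x": -2, "y": 3, "z": 8, "twist": 0, "jaw": 3}, {"x": -5, "y": 7, "z": 12, "twist": 0, "jaw": 3}, {"x": -8, "y": 11, "z": 15, "twist": 0, "jaw": 3}, {"x": -11, "y": 15, "z": 16, "twist": 0, "jaw": 3}, {"x": -13, "y": 18, "z": 16, "twist": 0, "jaw": 3}, {"x": -15, "y": 20, "z": 16, "twist": 0, "jaw": 3}, {"x": -15, "y": 20, "z": 16, "twist": 0, "jaw": 3}]'

```text
clock: 28.52
eef_pos: [0.3478, 0.3398, 0.2003]
tool_rot: [-0.469, 0.516, 0.47, 0.541]
ft_force: [-0.0, -0.1, 0.4]
grip_width: 0.03
```

```bash
python3 - <<'E'
from h import *
np.set_printoptions(precision=4,suppress=True)
st()
snap('top','t25'); crop('t25',155,140,275,245,6,'t25c'); snap('side','s25')
print(cap('t25',(5,120,80),(20,255,255),roi=(175,212,210,226)),cap('t25',(100,120,60),(125,255,255),roi=(210,215,245,232)),cap('t1',(100,120,60),(125,255,255),roi=(210,215,245,232)),cap('top0',(100,120,60),(125,255,255),roi=(210,215,245,232)))
for x,y in [(-.07,0),(-.07,.05),(-.075,-.08),(.07,0)]:
    pass
for uz,vz in [(200,398),(300,405),(450,428),(500,430)]: 
    w=world('top','t25',155+uz/6,140+vz/6);print(w2b(w),w[2])
E
```

```text
t 28.52 tcp cm [34.78 33.98 20.03] jaw dir 83.3 w 3.0 F [-0.  -0.1  0.4] j6 0.89
(np.float64(189.884184649003), np.float64(218.52553947009014), np.int64(26), array([-0.107 ,  0.0669])) (np.float64(225.65921787709496), np.float64(223.02488572879633), np.int64(15), array([-0.1071, -0.0498])) (np.float64(nan), np.float64(nan), np.int64(0), array([nan, nan])) (np.float64(229.94144838212634), np.float64(223.42681047765794), np.int64(15), array([-0.1067, -0.0637]))
[-0.0691  0.0692] 0.06817453228850234
[-0.0661  0.0174] 0.06414861448254161
[-0.0685 -0.0641] 0.06727101445234385
[-0.0663 -0.0905] 0.0673896229214892h.py:39: RuntimeWarning: invalid value encountered in scalar divide
  u,v=(w*u).sum()/w.sum(),(w*v).sum()/w.sum(); return u,v,(mm>0).sum(),w2b(world(cam,fn,u,v,.0435))
```

View pics/t25c.png

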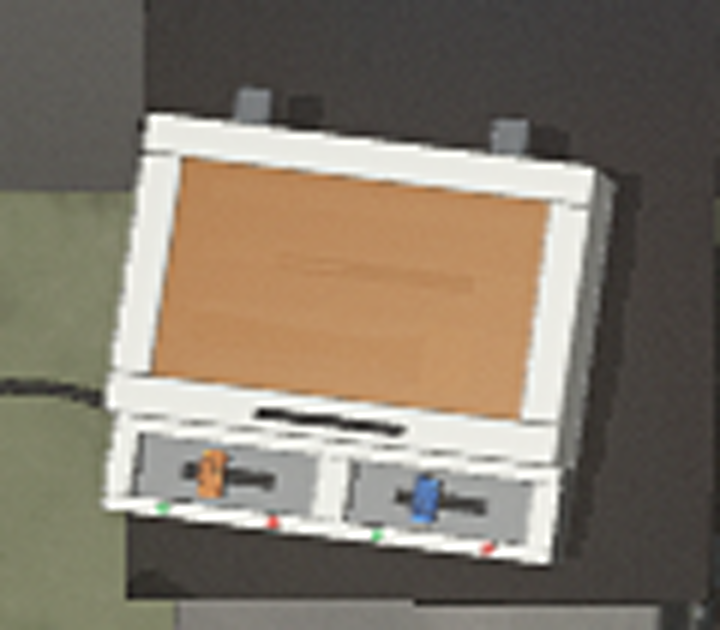

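View pics/s25.png

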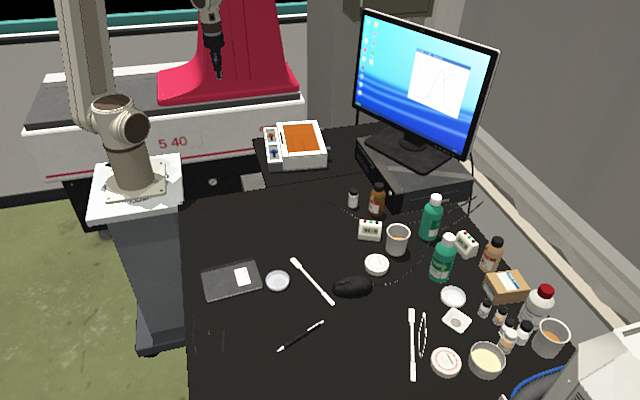

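```bash
python3 -c "
from workcell import bot
print(bot.job_done())"
```

```text
the job is handed in; nothing more can be done
None
```

I handed the job in at about 28.5 s. I switched the lamp off, put the dust brush and the nearest pen in the tray, closed and locked the lid, and switched the lamp back on.

**Tools:** Only the brush and the pen were within reach on the open bench, with no marker in view. I left the tweezers at the far right end and the farther pen (about 0.84 m from the base, against 0.60 m for the one I took).

**Last checks:**
- **Orange switch:** its cap reads +66.9 mm in the box frame, where on is +66 mm.
- **Blue switch:** its cap reads -49.8 mm, where locked is -50 mm. Both switches took about 9 to 10 N at the end of their travel, so they were at their stops.
- **Lid:** its top is level at 64 to 68 mm all along the front edge, where fully closed is about 65 mm.
- **Brush and pen:** both were seen lying flat in the tray before the lid closed. They could not be checked clearly through the window afterwards.
- **Timer and vial:** they look unmoved in the final picture.

**What went wrong on the way:**
- The first grasp of the pen was about 4 mm too high and closed on nothing. The pen did not move, and a lower grasp held.
- The final press on the lid peaked at about 39 N at the wrist, more than intended, because I drove a few millimetres past contact. I eased off straight away.
- The tool drifted up to about 3° off vertical during the run, with no visible effect on the work.

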